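# Wind down the studio screw press with its loose crank

## Robot

A 6-joint arm with a two-finger parallel gripper is mounted at the origin on the work surface. World frame = base frame: x ahead of the robot, y to its left, z up, the work surface at z = 0. Lengths are in m, angles in rad, forces in N, time in s.
With the tool pointing down it reaches from about 0.25 to 0.725 m from the base axis. Payload 4 kg.
Tool frame: the origin (TCP) lies midway between the tips of the shut fingers; the grasp point (between the pads) lies 19 mm behind it; z points along the fingers, y is the direction in which the jaws open and shut (so a half turn about z gives the same grasp; the last joint's range is limited). The gripper opens to 85 mm and grips with 20 to 120 N. Pads are 22 mm wide; open, the fingers measure 114 mm over their backs; the gripper's body (76 mm by 85 mm) begins 54 mm behind the grasp point. The pads swing forward as they close: fully open they stand 13 mm farther back than shut.
Start: joints at [1.279, 0.241, 0.005, 1.335, 0, 1.571], TCP at [0.144, 0.479, 0.231] pointing down, gripper open.
Joint ranges: [-2.72, 2.72], [-1.05, 1.87], [-1.09, 1.28], [-1.99, 2.15], [-1.42, 1.44], [-3.14, 3.14]. Speed limits (rad/s): [2.79, 2.79, 3.14, 3.14, 3.14, 3.14].

## Interface

Orientations are given as a unit quaternion [x, y, z, w].
In Python, from workcell import get_obs, camera, camera_model, job_done, masks_of gives the robot as it stands.
- The arm moves only by the tool jog_arm, never from a script. Its argument "deltas" is a list that holds one entry, the list of rows, each a list of 7 numbers: the shift along the tool's x, y, z in mm, then the turn, a rotation vector about the tool's x, y, z in degrees, then the finger opening in mm, from 0 to 85.4. A call has 1 to 5 rows; each row shifts and turns the pose as measured when the row begins, along the tool's axes as they then stand; what a row does not reach is not made up. A row lasts 1/10 s, in which the tool goes at most 50 mm and 8.59 degrees, less where a joint would pass 70% of its speed; a pose out of reach is approached as far as the arm can. A call with a gripper value outside its range is refused whole. The fingers move at their own pace and stop on an object; the grip force is fixed at half the most. Time passes only in rows, so rows that do not move let the fingers close. It gives the time, the measured TCP pose, the force and the opening at its end, in the units of the state.
- get_obs(): the state, without advancing time (a new reading comes with each control period).
- camera(name): name is "scene" or "side" or "wrist"; returns the picture (400x640x3 uint8, red, green, blue); there is no depth.
- camera_model(name): a dict with "fovy" (degrees; the focal length in pixels is half the picture's height over the tangent of half this angle, whatever the lens; pixels are square), "cx", "cy" (the principal point, pixels), "k1" (the pictures are not rectified: a ray, as slopes to the right and down, at radius r is drawn at 1 + k1 r^2 times it, then the intrinsics apply), "pose" (4x4, takes a point from camera to world coordinates); the wrist camera has in their place "T_tool_cam" (4x4, takes a point from camera to tool coordinates, whose origin is the TCP and whose axes are the flange's). Camera axes: x right, y down, z forward; pixel columns grow to the right and rows downward; lengths in m; the calibration is good to about 2 mm. A picture is of the moment at which its call begins: read the wrist's pose just before it. camera_model takes no time and is no camera call.
- job_done(): hands the job in, once; it reports no verdict.
Trained networks look in the newest picture that a camera, given by its name, has taken for a name from the list of things; names that differ only in an ending like _2 or _b are one class to them, and where a whole thing is asked for, a point or a joint stands for the part that bears it (a point fixed in the world has none). Each returns a list of dicts, best first, with "conf" (0 to 1); they miss things now and then, are a little off and sometimes report something else, mostly with a low value. They report only what shows in the picture. A call takes as long as a camera call. They do not tell look-alikes from the thing itself.
- masks_of(target, camera): "pixels" (400x640 bool, what is visible of it) and "at" ([column, row] in pixels, amid what is visible of it).
The state is a dict: "clock": time; "joint_pos": joint angles; "joint_vel": joint speeds; "tau": joint torques, N m; "eef_pos": TCP position; "tool_rot": TCP orientation; "ft_force": force on the tool from outside, world axes, zero at the start; "ft_torque": the same for the moment, N m; "grip_width": finger opening in m.
Only numpy, scipy, OpenCV 4.12 (cv2) and the standard library are available. Lean on these libraries where they do the work, as an engineer would, in place of code of your own. Each camera call takes 0.05 s, during which the arm holds its last target. There are 200 camera calls.

## Task

A painted panel lies between boards in the screw press. Take the loose crank from the bench, set it fully down on the square end of the press spindle, then take it by its red grip and wind it clockwise (seen from above) until the platen bears firmly on the boards and the spindle stops. Leave the crank fully on the spindle and let go; do not shift the boards, nor the two paint tubes, tape roll and palette knife lying about.

Things in the scene. Friction and masses are not known exactly. Their poses are not given: they have to be found in the camera images.
- press: Dark green iron screw press, fixed: bed 200 x 290 x 22 mm, two columns 120 mm either side of the spindle, crosshead beam 52 x 290 mm, its top 147 mm above the bench (column nuts to 160 mm). Origin on the bench under the vertical spindle axis, x away from its front, y along the crosshead, z up.
- spindle_seat (a point): Centre of the top of the spindle's collar (48 mm across), on which the fitted crank rests; 165 to 190 mm above the bench (goes down with the screw). Above it stands the square end: 18 mm square, 26 mm high, then a conical lead-in 6 mm high, 9 mm across at the tip. x and y square to the flats (turning with the spindle), z up.
- spindle (a joint): Turn of the press spindle, rad: grows clockwise seen from above and lowers spindle and platen together by 7 mm per full turn. Starts between 0 and 3.14. At about 21.63 the platen meets the boards and it turns stiffly; at 21.99 (3.5 turns) it stops hard. Stays where it is left (may spring back a little from the stop); turning takes about 0.3 to 0.5 N m, 4 to 6 N at the crank grip.
- platen: Steel pressing plate 170 x 185 x 14 mm hung on the spindle, guided by the columns, moves only up and down. Origin at the centre of its underside. With the spindle at 0 its underside is 70.5 mm above the bench; the boards' top is at 46.4 mm.
- stack: Two plywood boards with a blue panel between them, lying loose on the press bed under the platen: 150 x 165 mm, 24.4 mm high, 0.4 kg. Origin at the centre of its underside.
- crank: Loose dark steel crank, 0.4 kg, lying flat, grip up. Origin on the axis of its square hole, at the underside; z up, x towards the grip. Boss 40 x 40 mm, 38 high, sides along x and y; hole 20.5 mm square, right through, aligned with the boss. Arm 22 wide, 10 thick, flush with the underside, to a round end at 80 mm. Fits the square in four positions; fully on, its origin is at spindle_seat.
- crank_knob (a point): Centre of the red plastic grip that stands upright on the arm's end, 80 mm from the boss axis: 26 mm thick, 46 mm tall (12 to 58 mm above the crank's underside; this point 35.5 mm above it). The grip spins freely on its pin, so a hand that holds it need not turn.
- tube_blue: Bystander: blue paint tube with a black cap, 140 mm long, 36 mm thick, lying near the crank. Origin under its middle.
- tube_cream: Bystander: cream paint tube with a black cap, 130 mm long, 34 mm thick, lying near the crank. Origin under its middle.
- tape: Bystander: roll of blue masking tape, 106 mm across, 48 mm high, lying flat beyond the press and the crank. Origin under its centre.
- palette_knife: Bystander: palette knife about 200 mm long with a wooden handle, lying flat beyond the press and the crank.
Things that resemble listed ones, but are neither listed nor needed, are in the scene too. Of the things that look like the crank, the middle-sized one is meant.

How it is judged:
On the way, in this order (a step that is already met when the one before it is completed fails the run):
1. the crank sits fully on the spindle's square end (distance between crank and spindle_seat below 0.004 m and angle between crank's own z axis and vertical below 0.08 rad and value of joint spindle below 5 rad), for 0.2 s.
2. with the crank on the square, the spindle has been wound past half of its travel (horizontal distance between crank and spindle_seat below 0.004 m and z of crank in the frame of spindle_seat below 0.02 m and value of joint spindle above 11 rad), for 0.1 s.
At the end, for the whole second after the job is handed in: The platen presses on the boards (more than 2 N), and the crank rests, let go, fully on the spindle's square end (within 4 mm of the shoulder, upright within 0.08 rad) (contact force between platen and stack above 2 N and distance between crank and spindle_seat below 0.004 m and angle between crank's own z axis and vertical below 0.08 rad and linear speed of crank below 0.02 m/s); the robot touches nothing.
It fails at once if the boards in the press are shifted by more than 15 mm (distance of stack from where it was at the start of the episode above 0.015 m).
It fails at once if a paint tube, the tape roll or the palette knife is moved by more than 40 mm (distance of any of tube_blue, tube_cream, tape, palette_knife from where it was at the start of the episode above 0.04 m).
It also fails if it takes over 72 s, if anything falls off the work surface, if the arm or the gripper's body presses on something with over 40 N, if the wrist force passes 120 N, or if a joint passes its speed limit or range.

## Working session

There is one attempt and no reset: what is moved stays moved. The work goes in short steps, Python scripts to look and compute and a tool call to move; the robot and the scene stay as the last step left them, time stands still between calls to the robot, and variables do not carry over. Pictures are saved under pics/ and viewed, about 8 in all and at most 12, crops included, and the job is handed in when it is done.

Besides the shell and the picture viewer there is one more tool, called as name(argument=value, ...), one argument or row to a line, values as JSON. jog_arm: Moves the arm, as the interface text tells. Its arguments: {"type":"object","properties":{"deltas":{"type":"array"}},"required":["deltas"]}

```bash
mkdir -p pics; ls
cat > h.py <<'E'
import numpy as np, cv2
from workcell import *
from scipy.spatial.transform import Rotation as R
def cam(name):
    m=camera_model(name); o=get_obs()
    if 'pose' in m: T=np.array(m['pose'])
    else:
        B=np.eye(4);B[:3,:3]=R.from_quat(o['tool_rot']).as_matrix();B[:3,3]=o['eef_pos'];T=B@np.array(m['T_tool_cam'])
    f=200/np.tan(np.radians(m['fovy'])/2)
    return dict(T=T,f=f,cx=m['cx'],cy=m['cy'],k=m['k1'])
def proj(c,P):
    P=np.atleast_2d(P);q=(P-c['T'][:3,3])@c['T'][:3,:3];s=q[:,:2]/q[:,2:];s=s*(1+c['k']*(s**2).sum(1,keepdims=True))
    return s*c['f']+[c['cx'],c['cy']]
def ray(c,uv):
    d=(np.array(uv,float)-[c['cx'],c['cy']])/c['f'];s=d.copy()
    for _ in range(20): s=d/(1+c['k']*(s@s))
    return c['T'][:3,3],c['T'][:3,:3]@np.append(s,1)
def onz(c,uv,z):
    o,d=ray(c,uv);return o+d*(z-o[2])/d[2]
def tri(rays):
    A=0;b=0
    for o,d in rays:
        d=d/np.linalg.norm(d);M=np.eye(3)-np.outer(d,d);A=A+M;b=b+M@o
    return np.linalg.solve(A,b)
def snap(name,fn):
    c=cam(name);im=camera(name);cv2.imwrite('pics/'+fn,im[:,:,::-1]);return c,im
E
python3 - <<'E'
from h import *
for n in ['scene','side','wrist']:
    c,im=snap(n,n+'0.png')
    print(n,c['T'].round(3).tolist(),c['f'],c['k'])
    for t in ['crank','crank_knob','spindle_seat','press','platen','stack','tube_blue','tube_cream','tape','palette_knife']:
        print(n,t,[(np.round(d['at']).tolist(),round(d['conf'],2),int(d['pixels'].sum()),) for d in masks_of(t,n)[:4]])
a=cv2.imread('pics/scene0.png');b=cv2.imread('pics/side0.png')
cv2.imwrite('pics/both.png',cv2.resize(np.vstack([a,b]),(480*1,600)))
print(get_obs()['clock'])
E
```

```text
pics
scene [[0.857, 0.334, -0.393, 0.847], [0.516, -0.558, 0.65, -0.679], [-0.002, -0.76, -0.65, 0.778], [0.0, 0.0, 0.0, 1.0]] 385.8728096992927 -0.07009808054271102
scene crank [([308.0, 301.0], 0.84, 790), ([250.0, 282.0], 0.69, 376), ([169.0, 263.0], 0.67, 1260)]
scene crank_knob [([310.0, 307.0], 0.93, 801), ([169.0, 265.0], 0.77, 1209), ([247.0, 281.0], 0.59, 361)]
scene spindle_seat []
scene press [([399.0, 189.0], 0.6, 5218)]
scene platen [([401.0, 186.0], 0.56, 1677)]
scene stack [([399.0, 207.0], 0.65, 356)]
scene tube_blue [([299.0, 340.0], 0.9, 1166)]
scene tube_cream [([313.0, 269.0], 0.64, 665), ([402.0, 150.0], 0.29, 227)]
scene tape [([442.0, 265.0], 0.68, 1345)]
scene palette_knife []
side [[0.991, -0.094, 0.1, 0.344], [-0.137, -0.67, 0.729, -0.904], [-0.002, -0.736, -0.677, 0.978], [0.0, 0.0, 0.0, 1.0]] 396.2489132163594 -0.09842087209888813
side crank [([227.0, 327.0], 0.83, 1269), ([304.0, 298.0], 0.76, 318), ([354.0, 286.0], 0.73, 470)]
side crank_knob [([222.0, 326.0], 0.79, 1264), ([351.0, 285.0], 0.57, 527), ([298.0, 296.0], 0.48, 297)]
side spindle_seat [([338.0, 264.0], 0.7, 460), ([336.0, 144.0], 0.55, 191)]
side press [([336.0, 178.0], 0.63, 3012)]
side platen [([343.0, 166.0], 0.93, 1111)]
side stack [([339.0, 187.0], 0.62, 174), ([356.0, 285.0], 0.46, 565)]
side tube_blue [([372.0, 310.0], 0.88, 543), ([341.0, 169.0], 0.51, 1109)]
side tube_cream [([339.0, 262.0], 0.55, 459)]
side tape []
side palette_knife [([411.0, 258.0], 0.63, 755), ([340.0, 169.0], 0.55, 1200)]
wrist [[0.289, 0.917, 0.276, 0.073], [0.957, -0.277, -0.083, 0.5], [0.001, 0.288, -0.958, 0.374], [0.0, 0.0, 0.0, 1.0]] 325.4796975833545 -0.02410263680355593
wrist crank []
wrist crank_knob []
wrist spindle_seat []
wrist press []
wrist platen []
wrist stack []
wrist tube_blue []
wrist tube_cream []
wrist tape []
wrist palette_knife []
1.65
```

View pics/scene0.png

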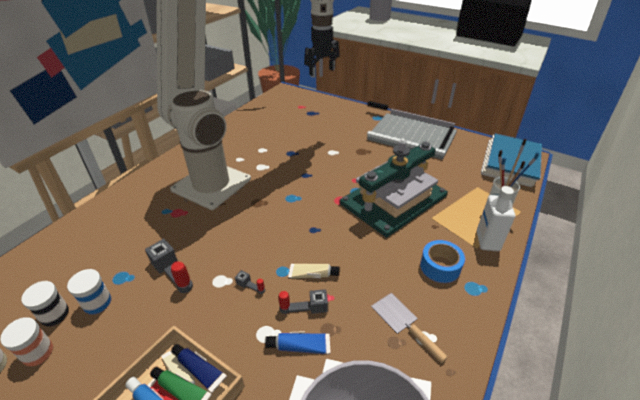

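View pics/side0.png

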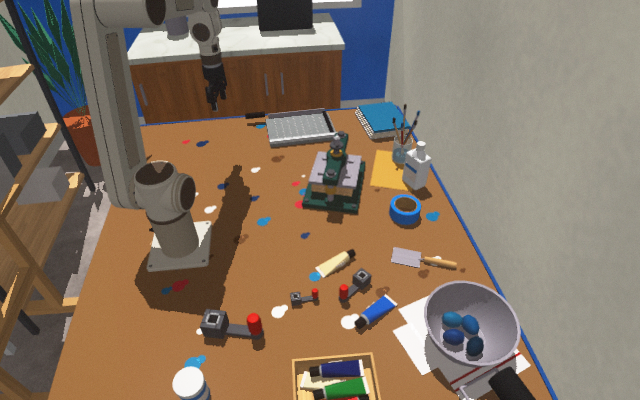

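Three cranks are visible. The middle-sized one lies between the two tubes: boss at scene (318,300) and side (362,278), knob at scene (284,300) and side (344,291). The spindle is at scene (400,155) and side (337,143).

Run:
```python
from h import *
s=cam('scene');d=cam('side')
def t(n,a,b):
    p=tri([ray(s,a),ray(d,b)]);print(n,p.round(3),(proj(s,p)-a).round(1),(proj(d,p)-b).round(1))
t('boss top',(319,296),(362,274))
t('knob top',(284,294),(344,286))
t('bigboss',(160,246),(213,317)); t('bigknob',(179,266),(254,316))
t('smboss',(242,275),(296,294)); t('smknob',(260,282),(315,291))
t('spindle top',(400,149),(337,140))
t('tape',(442,255),(405,205)); t('cream',(313,269),(335,263)); t('blue',(300,341),(377,310))
for n,uv,z in [('knifeblade',(395,312),0),('knifehandle',(428,345),.01)]: print(n,onz(s,uv,z).round(3))
for n,uv,z in [('bedR',(447,192),.022),('bedF',(388,235),0.01),('bedL',(341,200),0.022)]: print(n,onz(s,uv,z).round(3))
a=cv2.imread('pics/scene0.png');b=cv2.imread('pics/side0.png')
x=cv2.resize(a[125:245,325:475],None,fx=4,fy=4,interpolation=cv2.INTER_CUBIC);y=cv2.resize(a[250:360,240:340],None,fx=2,fy=2)
z=cv2.resize(b[125:215,300:370],None,fx=2.8,fy=2.8,interpolation=cv2.INTER_CUBIC)
cv2.imwrite('pics/crop1.png',np.hstack([x,np.vstack([y,cv2.resize(z,(200,260))])]))
o=get_obs();print(R.from_quat(o['tool_rot']).as_matrix().round(3).tolist(),np.array(camera_model('wrist')['T_tool_cam']).round(3).tolist())
```

```text
boss top [ 0.558 -0.22   0.038] [[ 0.3 -0.9]] [[0.2 0.7]]
knob top [ 0.495 -0.269  0.058] [[ 0.3 -1. ]] [[0.2 0.8]]
bigboss [ 0.135 -0.317  0.058] [[-0.1  0.2]] [[-0.  -0.2]]
bigknob [ 0.246 -0.346  0.081] [[ 0.4 -1.1]] [[0.3 1.1]]
smboss [ 0.361 -0.261  0.033] [[ 0.4 -1.3]] [[0.3 1.2]]
smknob [ 0.415 -0.258  0.036] [[ 0.2 -0.7]] [[0.2 0.6]]
spindle top [0.555 0.228 0.2  ] [[ 1.1 -3. ]] [[0.1 2.6]]
tape [0.766 0.041 0.047] [[ 0.2 -0.6]] [[0.1 0.5]]
cream [ 0.491 -0.142  0.009] [[-0.1  0.3]] [[-0.  -0.2]]
blue [ 0.578 -0.332  0.019] [[ 0.1 -0.3]] [[0.1 0.2]]
knifeblade [ 0.722 -0.147  0.   ]
knifehandle [ 0.819 -0.195  0.01 ]
bedR [0.693 0.33  0.022]
bedF [0.606 0.07  0.01 ]
bedL [0.425 0.124 0.022]
[[-0.958, 0.288, 0.0], [0.288, 0.958, -0.0], [-0.0, 0.0, -1.0]] [[-0.001, -0.958, -0.288, 0.074], [1.0, -0.001, 0.0, 0.0], [-0.001, -0.288, 0.958, -0.143], [0.0, 0.0, 0.0, 1.0]]
```

View pics/crop1.png

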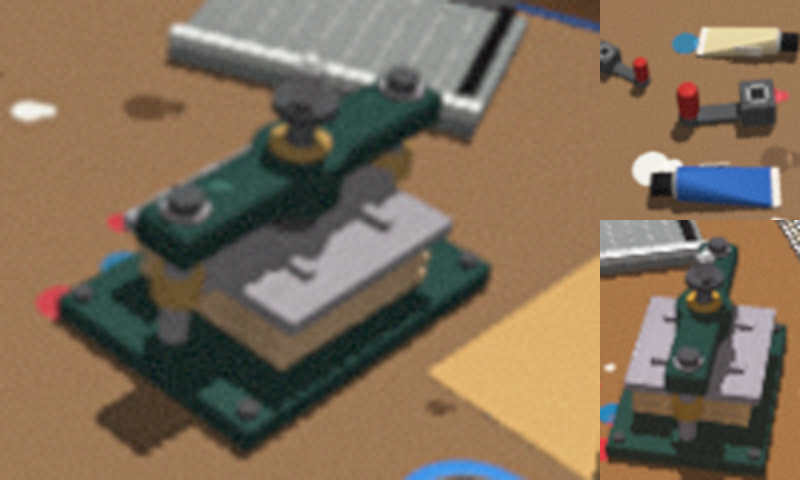

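jog_arm(
  deltas=[
    [[-47, -12, -8, 0, 0, 0, 85], [-47, -12, -8, 0, 0, 0, 85], [-47, -12, -8, 0, 0, 0, 85], [-47, -12, -8, 0, 0, 0, 85], [-47, -12, -8, 0, 0, 0, 85]],
  ],
)

```text
clock: 2.15
eef_pos: [0.3526, 0.3551, 0.2709]
tool_rot: [0.137, 0.991, -0.0, -0.001]
ft_force: [0.8, 0.9, 0.1]
grip_width: 0.0853
```

jog_arm(
  deltas=[
    [[-47, -12, -8, 0, 0, 0, 85], [-47, -12, -8, 0, 0, 0, 85], [-47, -12, -8, 0, 0, 0, 85], [-47, -12, -8, 0, 0, 0, 85], [-47, -12, -8, 0, 0, 0, 85]],
  ],
)

```text
clock: 2.65
eef_pos: [0.5653, 0.2299, 0.3122]
tool_rot: [0.137, 0.991, 0.001, 0.0]
ft_force: [0.7, 1.3, 0.4]
grip_width: 0.085
```

jog_arm(
  deltas=[
    [[0, 0, 0, 0, 0, 0, 85], [0, 0, 0, 0, 0, 0, 85]],
  ],
)

```text
clock: 2.85
eef_pos: [0.5708, 0.2254, 0.3105]
tool_rot: [0.142, 0.99, 0.001, 0.0]
ft_force: [-1.2, -0.9, -1.0]
grip_width: 0.085
```

Run:
```python
from h import *
c,im=snap('wrist','w1.png');print(get_obs()['eef_pos'],get_obs()['clock'])
cv2.imwrite('pics/w1b.png',cv2.resize(im[:,:,::-1],(800,500),interpolation=cv2.INTER_CUBIC))
print(proj(c,[[.555,.228,.2],[.555,.228,.15]]))
```

```text
[0.57064403 0.22531418 0.31027166] 2.9
[[311.03500026 174.26321332]
 [311.36097011 162.37154459]]
```

View pics/w1b.png

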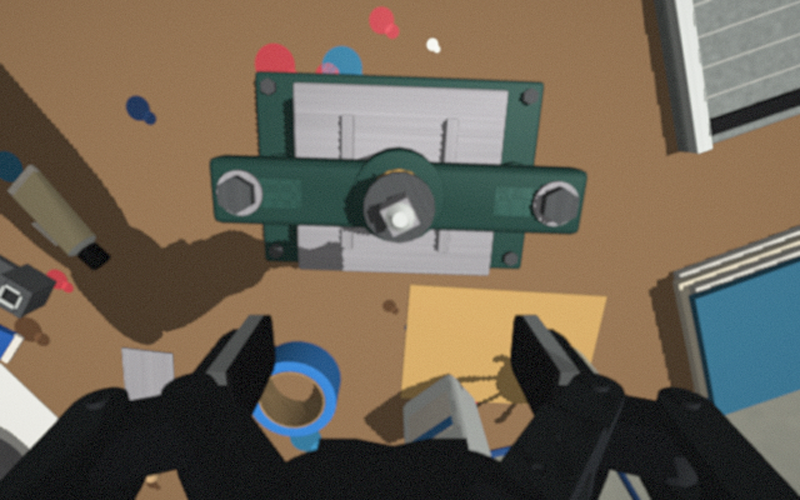

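Wrist view (800-px version) shows the spindle square with bright tip at (400,219), the collar at (399,207), and the column nuts at (238,193) and (559,205).

Run:
```python
from h import *
c=cam('wrist');im=cv2.imread('pics/w1.png')
n=[onz(c,np.array(u)/1.25,.160) for u in [(238,193),(559,205)]]
mid=(n[0]+n[1])/2;v=n[1]-n[0];print('nuts',n[0].round(4),n[1].round(4),'mid',mid.round(4),'len',np.linalg.norm(v).round(4),'yaw',np.degrees(np.arctan2(v[1],v[0])))
# tip given z: candidates
for z in (.197,.21,.222): print(z,onz(c,(320,175.2),z).round(4))
# radial/axis: tip on vertical axis through mid -> solve z
o,d=ray(c,(320,175.2));A=d[:2];t=(A@(mid[:2]-o[:2]))/(A@A);print('tip z est',(o+d*t).round(4))
x0,y0=285,130
cr=cv2.resize(im[y0:y0+75,x0:x0+75],None,fx=8,fy=8,interpolation=cv2.INTER_CUBIC)
cv2.imwrite('pics/crop2.png',cr)
```

```text
nuts [0.5149 0.1251 0.16  ] [0.5894 0.3476 0.16  ] mid [0.5521 0.2364 0.16  ] len 0.2346 yaw 71.48099647412187
0.197 [0.5582 0.2344 0.197 ]
0.21 [0.5552 0.2349 0.21  ]
0.222 [0.5525 0.2355 0.222 ]
tip z est [0.552  0.2356 0.2241]
```

View pics/crop2.png

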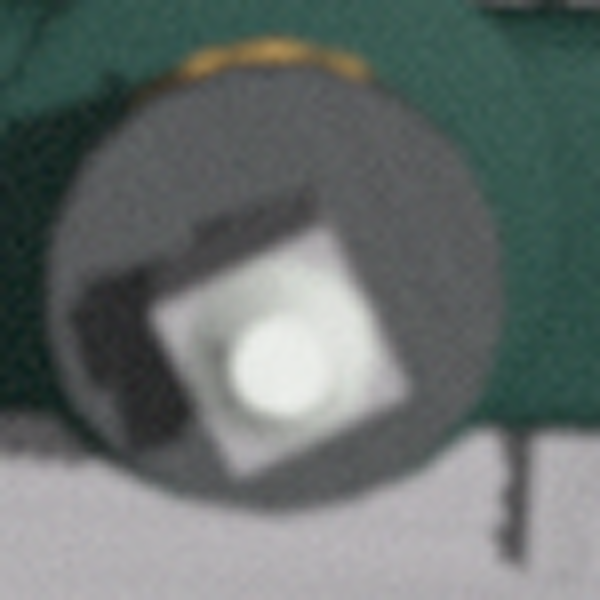

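Run:
```python
from h import *
from scipy.optimize import least_squares
c=cam('wrist');m=lambda p:np.array(p)/8+[285,130]-[.5-.5/8]*2
sq=[m(p) for p in [(325,225),(412,390),(237,478),(150,308)]];tip=m((278,365));col=[m(p) for p in [(48,285),(502,290),(275,68),(280,512)]]
def model(p):
    x,y,z,a=p;P=[]
    for k in range(4):
        t=a+k*np.pi/2+np.pi/4;P.append([x+9*2**.5*1e-3*np.cos(t),y+9*2**.5*1e-3*np.sin(t),z+.026])
    P.append([x,y,z+.032])
    th=np.linspace(0,2*np.pi,73);C=proj(c,np.c_[x+.024*np.cos(th),y+.024*np.sin(th),0*th+z])
    return proj(c,P),C
def res(p):
    q,C=model(p)
    # match each square corner to nearest
    r=[]
    for k in range(4): 
        d=q[:4]-sq[k];r+=list(d[np.argmin((d**2).sum(1))])
    r+=list(q[4]-tip)
    r+=[C[:,0].min()-col[0][0],C[:,0].max()-col[1][0],C[:,1].min()-col[2][1],C[:,1].max()-col[3][1]]
    return np.array(r)
best=min((least_squares(res,[.555,.235,.18,a]) for a in np.radians([0,20,45,70])),key=lambda s:s.cost)
p=best.x;print(p[:3].round(4),np.degrees(p[3])%90,res(p).round(1))
# crank fit using scene/side: refine with previous
```

```text
[0.5537 0.235  0.1843] 10.51826033696858 [-0.3  0.  -0.7  0.2  0.2 -0.6  0.3  0.3  0.4  0.  -0.1  0.3 -0.3  0.4]
```

```bash
cat >> h.py <<'E'
def plan(pos,yawy,n,show=True):
    """rows (tool axes, mm/deg) from measured pose to pos with tool down, tool y at yawy deg (mod 360)"""
    o=get_obs();p=np.array(o['eef_pos']);q=R.from_quat(o['tool_rot'])
    y=np.radians(yawy);Y=np.array([np.cos(y),np.sin(y),0]);Z=np.array([0,0,-1.]);X=np.cross(Y,Z)
    tgt=R.from_matrix(np.c_[X,Y,Z]);rv=(q.inv()*tgt).as_rotvec()
    for i in range(n):
        qi=q*R.from_rotvec(rv*i/n);d=qi.inv().apply((np.array(pos)-p)/n*1000)
        print(np.r_[d,np.degrees(rv)/n].round(1).tolist())
    print('tooly',np.degrees(np.arctan2(*q.as_matrix()[[1,0],1])),'p',p.round(4),'j',np.degrees(o['joint_pos']).round(0),'t',o['clock'],'F',np.round(o['ft_force'],1),'w',o['grip_width'])
E
python3 -c "
from h import *
plan([.56,-.22,.2],128,10)"
```

```text
[-11.5, -43.1, 11.0, 0.0, 0.0, -5.4]
[-7.3, -43.9, 11.0, 0.0, 0.0, -5.4]
[-3.1, -44.4, 11.0, 0.0, 0.0, -5.4]
[1.1, -44.5, 11.0, 0.0, 0.0, -5.4]
[5.3, -44.2, 11.0, 0.0, 0.0, -5.4]
[9.4, -43.5, 11.0, 0.0, 0.0, -5.4]
[13.5, -42.4, 11.0, 0.0, 0.0, -5.4]
[17.5, -41.0, 11.0, 0.0, 0.0, -5.4]
[21.3, -39.1, 11.0, 0.0, 0.0, -5.4]
[24.9, -37.0, 11.0, 0.0, 0.0, -5.4]
tooly 73.71102076259444 p [0.5706 0.2253 0.3103] j [22. 27. 31. 94. -0. 38.] t 2.9 F [-1.2 -0.3  0.3] w 0.08484098977452
```

jog_arm(
  deltas=[
    [[-11, -43, 5, 0, 0, -5.4, 70], [-7, -44, 5, 0, 0, -5.4, 70], [-3, -44, 11, 0, 0, -5.4, 70], [1, -44, 11, 0, 0, -5.4, 70], [5, -44, 11, 0, 0, -5.4, 70]],
  ],
)

```text
clock: 3.4
eef_pos: [0.5633, 0.0103, 0.2663]
tool_rot: [-0.114, 0.994, 0.001, 0.002]
ft_force: [0.7, -0.5, 0.2]
grip_width: 0.0699
```

jog_arm(
  deltas=[
    [[9, -43, 13, 0, 0, -5.4, 70], [13, -42, 13, 0, 0, -5.4, 70], [17, -41, 13, 0, 0, -5.4, 70], [21, -39, 13, 0, 0, -5.4, 70], [25, -37, 13, 0, 0, -5.4, 70]],
  ],
)

```text
clock: 3.9
eef_pos: [0.5667, -0.2098, 0.2011]
tool_rot: [-0.358, 0.934, 0.001, 0.004]
ft_force: [0.4, -0.4, 0.6]
grip_width: 0.0701
```

jog_arm(
  deltas=[
    [[0, 0, 0, 0, 0, 0, 70], [0, 0, 0, 0, 0, 0, 70]],
  ],
)

```text
clock: 4.1
eef_pos: [0.5641, -0.2123, 0.1986]
tool_rot: [-0.356, 0.934, 0.002, 0.002]
ft_force: [-0.9, 0.6, 0.1]
grip_width: 0.0701
```

Run:
```python
from h import *
plan([.558,-.22,.1],128,1)
c,im=snap('wrist','w2.png')
bx=proj(c,[[.558,-.22,.038],[.495,-.269,.058]]);print(bx)
x0,y0=max(0,int(bx[:,0].mean())-100),max(0,int(bx[:,1].mean())-75);print(x0,y0)
cv2.imwrite('pics/crop3.png',cv2.resize(im[y0:y0+150,x0:x0+200,::-1],None,fx=4,fy=4,interpolation=cv2.INTER_CUBIC))
```

```text
[10.2, -1.8, 98.6, 0.1, 0.3, 3.8]
tooly 131.76560702532421 p [ 0.5641 -0.2123  0.1986] j [-21.  26.  13.  77.   0. -63.] t 4.1 F [-0.9  0.6  0.1] w 0.07006275074126071
[[311.24322349 167.56032294]
 [317.37825199  77.44736302]]
214 47
```

View pics/crop3.png

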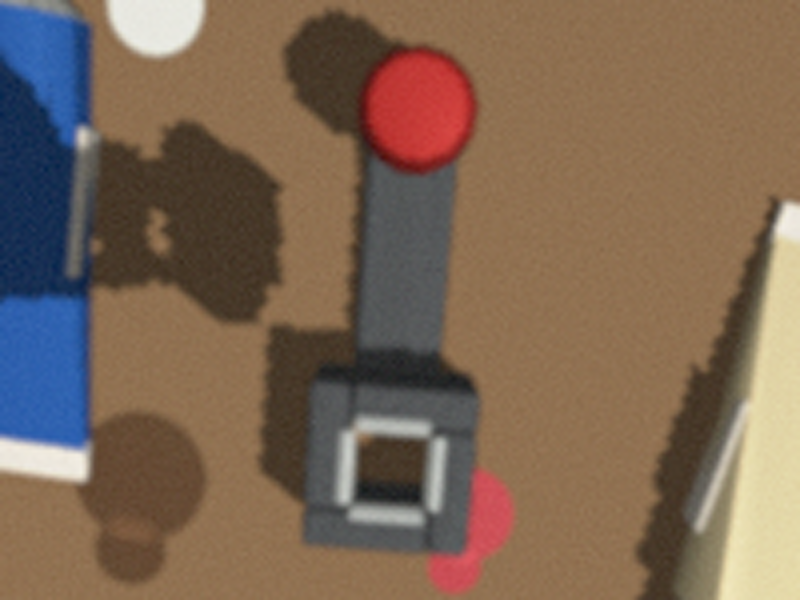

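Run:
```python
from h import *
c=cam('wrist');m=lambda p:np.array(p)/4+[214,47]-.4
C=[onz(c,m(p),.038) for p in [(318,378),(475,388),(465,553),(306,543)]]
b=np.mean(C,0);h=onz(c,m((391,470)),.038);k=onz(c,m((419,107)),.058);print(b.round(4),h.round(4),k.round(4),np.linalg.norm((k-h)[:2]),'crank x yaw',np.degrees(np.arctan2(*(k-h)[[1,0]])))
print([np.linalg.norm(C[i]-C[i-1]).round(4) for i in range(4)])
for a,bb in ((0,3),(1,2),(0,1),(3,2)): print(np.degrees(np.arctan2(*(C[a]-C[bb])[[1,0]])))
p=(b+h)/2;yw=np.degrees(np.arctan2(*(k-p)[[1,0]]))-90
plan([p[0],p[1],.004],yw,5)
```

```text
[ 0.5548 -0.2225  0.038 ] [ 0.5553 -0.222   0.038 ] [ 0.492  -0.2705  0.058 ] 0.07967251535387619 crank x yaw -142.58129678923368
[np.float64(0.0396), np.float64(0.0365), np.float64(0.0397), np.float64(0.0383)]
-143.4788166961578
-140.79451536486093
-51.89797969584005
-51.99704645928979
[2.9, -0.4, 38.9, 0.0, 0.1, 0.9]
[2.8, -0.4, 38.9, 0.0, 0.1, 0.9]
[2.8, -0.4, 38.9, 0.0, 0.1, 0.9]
[2.8, -0.5, 38.9, 0.0, 0.1, 0.9]
[2.7, -0.5, 38.9, 0.0, 0.1, 0.9]
tooly 131.80502671048725 p [ 0.5641 -0.2121  0.1985] j [-21.  26.  13.  77.   0. -63.] t 4.15 F [-0.9 -0.3 -0.5] w 0.0698188419776504
```

jog_arm(
  deltas=[
    [[3, 0, 36, 0, 0, 0.8, 66], [3, 0, 36, 0, 0, 0.8, 66], [3, -1, 36, 0, 0, 0.8, 66], [3, -1, 36, 0, 0, 0.8, 66], [3, 0, 16, 0, 0, 0.7, 66]],
  ],
)

```text
clock: 4.65
eef_pos: [0.5618, -0.213, 0.0433]
tool_rot: [-0.33, 0.944, -0.003, 0.009]
ft_force: [-0.2, 0.8, -0.2]
grip_width: 0.0656
```

```bash
python3 -c "
from h import *
plan([.5551,-.2222,.005],128,2)"
```

```text
[5.8, -1.3, 19.1, -0.4, 0.4, 0.3]
[5.6, -1.4, 19.1, -0.4, 0.4, 0.3]
tooly 128.52252884821812 p [ 0.5618 -0.213   0.0433] j [-21.  32.  -1.  55.   0. -59.] t 4.65 F [-0.2  0.8 -0.2] w 0.0655940201199868
```

jog_arm(
  deltas=[
    [[8, -2, 6, -0.4, 0.4, 0.3, 66], [4, -1, 12, -0.4, 0.4, 0.3, 66], [0, 0, 10, 0, 0, 0, 66]],
  ],
)

```text
clock: 4.95
eef_pos: [0.555, -0.2185, 0.0152]
tool_rot: [-0.328, 0.945, 0.001, -0.0]
ft_force: [-0.2, -0.1, -0.1]
grip_width: 0.066
```

```bash
python3 -c "
from h import *
plan([.5551,-.2222,.005],128,1)"
```

```text
[2.2, -3.0, 10.2, 0.1, 0.0, 0.3]
tooly 128.28161754902177 p [ 0.555  -0.2185  0.0152] j [-22.  34.  -2.  53.   0. -60.] t 4.95 F [-0.2 -0.1 -0.1] w 0.06604201665907103
```

jog_arm(
  deltas=[
    [[2, -3, 10, 0, 0, 0.3, 66], [0, 0, 0, 0, 0, 0, 66], [0, 0, 0, 0, 0, 0, 30], [0, 0, 0, 0, 0, 0, 30], [0, 0, 0, 0, 0, 0, 30]],
  ],
)

```text
clock: 5.45
eef_pos: [0.5569, -0.2224, 0.0055]
tool_rot: [-0.325, 0.946, 0.0, 0.001]
ft_force: [-0.0, -0.4, -4.3]
grip_width: 0.0391
```

jog_arm(
  deltas=[
    [[0, 0, 0, 0, 0, 0, 30], [0, 0, 0, 0, 0, 0, 30], [0, 0, 0, 0, 0, 0, 30]],
  ],
)

```text
clock: 5.75
eef_pos: [0.5566, -0.2223, 0.0053]
tool_rot: [-0.325, 0.946, 0.001, 0.001]
ft_force: [0.1, -0.4, -1.8]
grip_width: 0.0391
```

jog_arm(
  deltas=[
    [[0, 0, -20, 0, 0, 0, 30], [0, 0, -45, 0, 0, 0, 30], [0, 0, -45, 0, 0, 0, 30], [0, 0, -45, 0, 0, 0, 30], [0, 0, -45, 0, 0, 0, 30]],
  ],
)

```text
clock: 6.25
eef_pos: [0.5489, -0.2196, 0.1991]
tool_rot: [-0.325, 0.946, 0.01, -0.01]
ft_force: [-0.2, -0.7, -3.9]
grip_width: 0.0391
```

Run:
```python
from h import *
c,im=snap('wrist','w3.png')
o=get_obs();q=R.from_quat(o['tool_rot']);
# predicted place of hole (tool frame 0,0, z: underside at TCP+5mm => top 33mm behind)
P=np.array(o['eef_pos'])+q.apply([[0,0,-.0327],[0,0,.0053]]);uv=proj(c,P);print(uv)
x0,y0=int(uv[0,0])-100,int(uv[0,1])-110;print(x0,y0,c['T'].tolist(),)
cv2.imwrite('pics/crop4.png',cv2.resize(im[y0:y0+150,x0:x0+200,::-1],None,fx=4,fy=4,interpolation=cv2.INTER_CUBIC))
plan([.553,.2355,.26],100.5,11)
```

```text
[[304.36901379 314.97756853]
 [305.56882241 264.58788857]]
204 204 [[-0.6142182244816043, 0.762319246980871, 0.20397386694668448, 0.4939760379428877], [0.7887354688875702, 0.5848076010728817, 0.18946353170488112, -0.26626211831902336], [0.025146229008951616, 0.2772533776347902, -0.9604677151038081, 0.34264810695823417], [0.0, 0.0, 0.0, 1.0]]
[-25.5, 32.8, -4.4, 0.1, -0.0, 2.5]
[-24.1, 33.8, -4.4, 0.1, -0.0, 2.5]
[-22.6, 34.9, -4.4, 0.1, -0.0, 2.5]
[-21.1, 35.8, -4.4, 0.1, -0.0, 2.5]
[-19.5, 36.7, -4.5, 0.1, -0.0, 2.5]
[-17.9, 37.5, -4.5, 0.1, -0.0, 2.5]
[-16.2, 38.2, -4.5, 0.1, -0.0, 2.5]
[-14.5, 38.9, -4.5, 0.1, -0.0, 2.5]
[-12.8, 39.5, -4.6, 0.1, -0.0, 2.5]
[-11.1, 40.0, -4.6, 0.1, -0.0, 2.5]
[-9.4, 40.4, -4.6, 0.1, -0.0, 2.5]
tooly 127.97115912711469 p [ 0.5527 -0.2212  0.2085] j [-22.  26.  14.  79.   0. -60.] t 6.3 F [ 2.9 -2.1  3.3] w 0.03927561990701804
```

View pics/crop4.png

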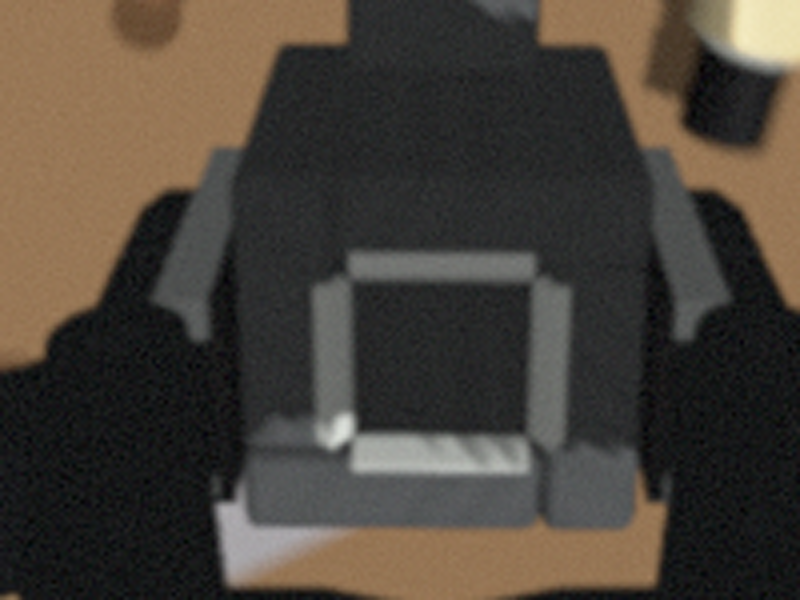

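Run:
```python
from h import *
c=cam('wrist');c['T']=np.array(camera_model('wrist')['T_tool_cam'])
m=lambda p:np.array(p)/4+[204,204]-.4
print(proj(c,[0,0,-.0327]))
for z in (-.0327,-.030,-.036):
  C=[onz(c,m(p),z) for p in [(240,178),(648,178),(634,526),(248,525)]]
  print(z,onz(c,m((442,362)),z).round(4),np.mean(C,0).round(4),[np.linalg.norm(C[i]-C[i-1]).round(4) for i in range(4)])
  print([x.round(4).tolist() for x in C])
```

```text
[[312.55367423 295.68753757]]
-0.0327 [ 0.0007  0.0006 -0.0327] [ 0.0009  0.0006 -0.0327] [np.float64(0.0389), np.float64(0.0379), np.float64(0.039), np.float64(0.0393)]
[[0.0204, -0.0181, -0.0327], [0.0204, 0.0198, -0.0327], [-0.0186, 0.0202, -0.0327], [-0.0185, -0.0192, -0.0327]]
-0.03 [-0.0011  0.0006 -0.03  ] [-0.0009  0.0007 -0.03  ] [np.float64(0.0398), np.float64(0.0388), np.float64(0.04), np.float64(0.0403)]
[[0.0191, -0.0186, -0.03], [0.0191, 0.0202, -0.03], [-0.0209, 0.0206, -0.03], [-0.0207, -0.0197, -0.03]]
-0.036 [ 0.0029  0.0006 -0.036 ] [ 0.0031  0.0006 -0.036 ] [np.float64(0.0377), np.float64(0.0368), np.float64(0.0378), np.float64(0.0382)]
[[0.022, -0.0176, -0.036], [0.022, 0.0192, -0.036], [-0.0159, 0.0196, -0.036], [-0.0157, -0.0186, -0.036]]
```

jog_arm(
  deltas=[
    [[-26, 34, -8, 0, 0, 2.5, 30], [-25, 35, -8, 0, 0, 2.5, 30], [-23, 36, -8, 0, 0, 2.5, 30], [-22, 37, -8, 0, 0, 2.5, 30], [-20, 38, -8, 0, 0, 2.5, 30]],
  ],
)

```text
clock: 6.8
eef_pos: [0.5546, -0.0076, 0.252]
tool_rot: [-0.21, 0.978, 0.002, -0.002]
ft_force: [1.4, 1.1, -3.5]
grip_width: 0.0395
```

jog_arm(
  deltas=[
    [[-18, 38, -6, 0, 0, 2.5, 30], [-16, 39, -6, 0, 0, 2.5, 30], [-14, 39, -4, 0, 0, 2.5, 30], [-12, 39, 0, 0, 0, 2.5, 30], [-8, 30, 0, 0, 0, 2.5, 30]],
  ],
)

```text
clock: 7.3
eef_pos: [0.5555, 0.1992, 0.268]
tool_rot: [-0.098, 0.995, 0.002, -0.003]
ft_force: [1.5, -0.7, -3.9]
grip_width: 0.0393
```

```bash
python3 -c "
from h import *
plan([.553,.2355,.25],100.5,2)"
```

```text
[-2.4, 18.0, 9.1, 0.1, -0.2, 0.4]
[-2.2, 18.1, 9.0, 0.1, -0.2, 0.4]
tooly 101.24417598142574 p [0.5555 0.1992 0.268 ] j [20. 24. 20. 86.  0.  8.] t 7.3 F [ 1.5 -0.7 -3.9] w 0.039326046527900504
```

jog_arm(
  deltas=[
    [[-2, 17, 9, 0, 0, 0.4, 30], [-2, 17, 9, 0, 0, 0.4, 30], [0, 0, 0, 0, 0, 0, 30], [0, 0, 0, 0, 0, 0, 30]],
  ],
)

```text
clock: 7.7
eef_pos: [0.5505, 0.2402, 0.2462]
tool_rot: [-0.095, 0.995, 0.001, -0.005]
ft_force: [0.2, -0.4, -3.9]
grip_width: 0.0391
```

Run:
```python
from h import *
plan([.553,.2355,.235],100.5,1)
for n in ('scene','side'):
    c,im=snap(n,n+'1.png')
a=cv2.imread('pics/scene1.png');b=cv2.imread('pics/side1.png')
f=lambda i,x,y:cv2.resize(i[y:y+100,x:x+80],None,fx=5,fy=5,interpolation=cv2.INTER_CUBIC)
cv2.imwrite('pics/crop5.png',np.hstack([f(a,360,90),f(b,295,85)]))
# overlay numbers: seat axis in both
print(proj(cam('scene'),[.553,.2355,.219]),proj(cam('side'),[.553,.2355,.219]))
```

```text
[-1.7, -5.2, 11.2, 0.2, -0.6, 0.4]
tooly 100.87433061716777 p [0.5505 0.2402 0.2462] j [23. 26. 20. 84.  0. 13.] t 7.7 F [ 0.2 -0.4 -3.9] w 0.03907767095819858
[[402.26007881 138.91559649]] [[336.22483797 136.91585456]]
```

View pics/crop5.png

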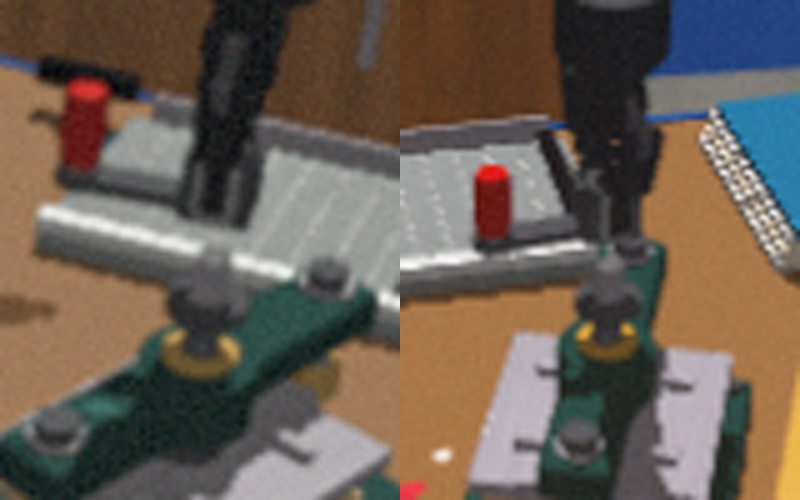

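jog_arm(
  deltas=[
    [[-2, -5, 6, 0.2, -0.6, 0.4, 30], [0, 0, 0, 0, 0, 0, 30]],
  ],
)

```text
clock: 8.0
eef_pos: [0.5543, 0.2331, 0.2405]
tool_rot: [-0.089, 0.996, 0.0, 0.001]
ft_force: [0.1, 0.2, -4.8]
grip_width: 0.0388
```

Run:
```python
from h import *
plan([.553,.2355,.192],100.5,4)
```

```text
[0.3, 0.6, 12.1, 0.0, 0.0, -0.1]
[0.2, 0.6, 12.1, 0.0, 0.0, -0.1]
[0.2, 0.6, 12.1, 0.0, 0.0, -0.1]
[0.2, 0.6, 12.1, 0.0, 0.0, -0.1]
tooly 100.24405277703843 p [0.5543 0.2331 0.2405] j [23. 25. 18. 83. -0. 13.] t 8.0 F [ 0.1  0.2 -4.8] w 0.03876569548716095
```

Lower with small steps; watch the force.

jog_arm(
  deltas=[
    [[1, 3, 6, 0, 0, 0, 30], [0, 0, 6, 0, 0, 0, 30], [0, 0, 6, 0, 0, 0, 30], [0, 0, 0, 0, 0, 0, 30]],
  ],
)

```text
clock: 8.4
eef_pos: [0.5531, 0.2342, 0.2214]
tool_rot: [-0.088, 0.996, 0.0, 0.002]
ft_force: [0.1, -0.0, -5.2]
grip_width: 0.0392
```

jog_arm(
  deltas=[
    [[0, 1, 6, 0, 0, 0, 30], [0, 0, 5, 0, 0, 0, 30], [0, 0, 5, 0, 0, 0, 30], [0, 0, 0, 0, 0, 0, 30]],
  ],
)

```text
clock: 8.8
eef_pos: [0.5528, 0.2355, 0.2036]
tool_rot: [-0.088, 0.996, 0.0, 0.001]
ft_force: [-0.1, -0.4, -5.4]
grip_width: 0.039
```

jog_arm(
  deltas=[
    [[0, 0, 5, 0, 0, 0, 30], [0, 0, 4, 0, 0, 0, 30], [0, 0, 2, 0, 0, 0, 30], [0, 0, 0, 0, 0, 0, 30]],
  ],
)

```text
clock: 9.2
eef_pos: [0.5535, 0.2358, 0.1939]
tool_rot: [-0.088, 0.996, 0.001, 0.003]
ft_force: [-1.1, -0.1, -4.8]
grip_width: 0.0396
```

jog_arm(
  deltas=[
    [[0, 0, 3, 0, 0, 0, 30], [0, 0, 2, 0, 0, 0, 30], [0, 0, 0, 0, 0, 0, 30]],
  ],
)

```text
clock: 9.5
eef_pos: [0.5538, 0.236, 0.1942]
tool_rot: [-0.088, 0.996, 0.001, 0.005]
ft_force: [-0.3, 0.4, -4.5]
grip_width: 0.0395
```

jog_arm(
  deltas=[
    [[0, 0, 3, 0, 0, 0, 30], [0, 0, 0, 0, 0, 0, 52], [0, 0, 0, 0, 0, 0, 52], [0, 0, 0, 0, 0, 0, 52]],
  ],
)

```text
clock: 9.9
eef_pos: [0.5559, 0.2368, 0.195]
tool_rot: [-0.088, 0.996, 0.003, 0.009]
ft_force: [0.5, -0.3, 0.8]
grip_width: 0.0518
```

jog_arm(
  deltas=[
    [[0, 0, -45, 0, 0, 0, 52], [0, 0, -30, 0, 0, 0, 52], [0, 0, 0, 0, 0, 0, 52]],
  ],
)

```text
clock: 10.2
eef_pos: [0.5529, 0.2356, 0.2683]
tool_rot: [-0.088, 0.996, 0.002, 0.005]
ft_force: [0.9, 0.5, 1.0]
grip_width: 0.052
```

Run:
```python
from h import *
for n in ('scene','side'):
    c,im=snap(n,n+'2.png')
a=cv2.imread('pics/scene2.png');b=cv2.imread('pics/side2.png')
f=lambda i,x,y:cv2.resize(i[y:y+100,x:x+80],None,fx=5,fy=5,interpolation=cv2.INTER_CUBIC)
cv2.imwrite('pics/crop6.png',np.hstack([f(a,350,90),f(b,285,85)]))
plan([.553-.08*np.cos(np.radians(10.5)),.2355-.08*np.sin(np.radians(10.5)),.240],100.5,2)
for s in (.187,.189,.192):
  k=[.553-.08*np.cos(np.radians(10.5)),.2355-.08*np.sin(np.radians(10.5)),s+.058];print(proj(cam('scene'),k),proj(cam('side'),k))
```

```text
[39.4, -0.2, 12.1, 0.0, 0.2, -0.2]
[39.4, -0.0, 12.2, 0.0, 0.2, -0.2]
tooly 100.08726499303242 p [0.5517 0.2351 0.2647] j [23. 25. 21. 86. -0. 13.] t 10.3 F [ 0.   0.2 -0.3] w 0.051936435423445705
[[375.26015927 125.63193113]] [[314.06303308 134.57767826]]
[[375.31884276 124.99809457]] [[314.05492782 134.07402209]]
[[375.40708401 124.04464563]] [[314.0427446  133.31673548]]
```

View pics/crop6.png

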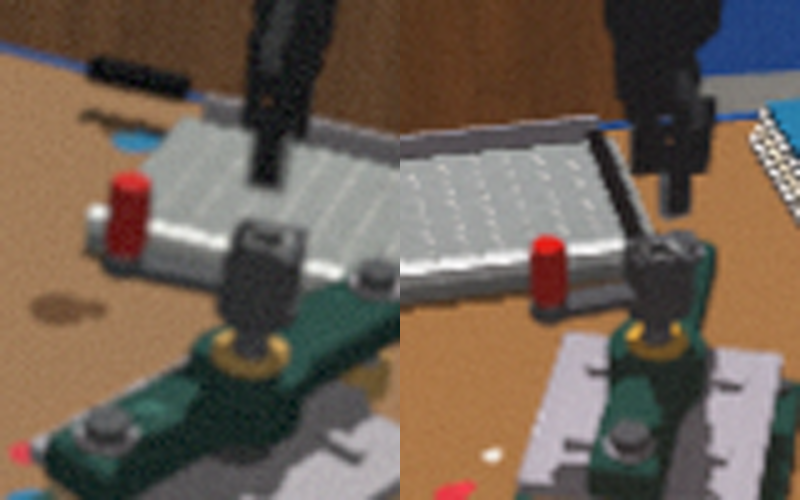

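The crank is seated down on the collar with no gap, and the knob top is at scene (376,126) and side (315,134), as predicted. Next I go over the knob.

jog_arm(
  deltas=[
    [[40, 0, 0, 0, 0.2, -0.2, 52], [38, 0, 0, 0, 0.2, -0.2, 52], [0, 0, 0, 0, 0, 0, 52]],
  ],
)

```text
clock: 10.6
eef_pos: [0.4706, 0.2195, 0.2548]
tool_rot: [-0.091, 0.996, -0.002, -0.008]
ft_force: [0.3, -0.5, -0.9]
grip_width: 0.052
```

Run:
```python
from h import *
plan([.4743,.2209,.206],100.5,3)
```

```text
[-1.5, 0.3, 16.2, -0.1, -0.3, -0.0]
[-1.5, 0.3, 16.2, -0.1, -0.3, -0.0]
[-1.4, 0.2, 16.2, -0.1, -0.3, -0.0]
tooly 100.45355379014072 p [0.4706 0.2195 0.2548] j [25. 16.  7. 82.  0. 15.] t 10.6 F [ 0.3 -0.5 -0.9] w 0.05196885203313656
```

jog_arm(
  deltas=[
    [[-2, 0, 16, -0.1, -0.5, 0, 52], [-1, 0, 16, 0, -0.3, 0, 52], [-1, 0, 15, 0, 0, 0, 52], [0, 0, 0, 0, 0, 0, 52]],
  ],
)

```text
clock: 11.0
eef_pos: [0.4719, 0.2192, 0.2007]
tool_rot: [-0.091, 0.996, -0.002, -0.004]
ft_force: [0.0, 0.3, 0.0]
grip_width: 0.0519
```

jog_arm(
  deltas=[
    [[0, 0, 0, 0, 0, 0, 15], [0, 0, 0, 0, 0, 0, 15], [0, 0, 0, 0, 0, 0, 15], [0, 0, 0, 0, 0, 0, 15], [0, 0, 0, 0, 0, 0, 15]],
  ],
)

```text
clock: 11.5
eef_pos: [0.472, 0.2191, 0.2003]
tool_rot: [-0.091, 0.996, -0.002, -0.005]
ft_force: [-0.1, 0.1, -1.5]
grip_width: 0.0248
```

Run:
```python
from h import *
plan([.4743,.2209,.206],100.5,1)
```

```text
[-2.5, 1.3, -5.7, -0.2, -0.6, -0.0]
tooly 100.48193380275306 p [0.472  0.2191 0.2003] j [25. 17.  1. 74. -0. 14.] t 11.5 F [-0.1  0.1 -1.5] w 0.024785729476392196
```

```bash
cat > arc.py <<'E'
import sys
from h import *
# usage: arc.py step_deg nturns ; C from file
def arc(step,wraps,n=5,C=(.5507,.2351),gain=1.0,r=.08):
    o=get_obs();p=np.array(o['eef_pos']);q=R.from_quat(o['tool_rot'])
    rel=p[:2]-C;rr=np.hypot(*rel);th=np.degrees(np.arctan2(rel[1],rel[0]))
    turned=(189.5-th)%360+360*wraps
    if turned>360*wraps+350: turned-=360
    Y=np.radians(100.5);Yv=np.array([np.cos(Y),np.sin(Y),0]);Z=np.array([0,0,-1.])
    tgt=R.from_matrix(np.c_[np.cross(Yv,Z),Yv,Z]);rv=np.degrees((q.inv()*tgt).as_rotvec())
    zt=.2015-.007*turned/360
    print(f'theta {th:.1f} r {rr*1e3:.1f} turned {turned:.0f} q~{1.06+np.radians(turned):.2f} z {p[2]:.4f} zt {zt:.4f} t {o["clock"]:.2f} F {np.round(o["ft_force"],1)} w {o["grip_width"]:.4f} tq {np.round(o["ft_torque"],1)}')
    cur=p.copy()
    for i in range(n):
        a=np.radians(th-step*(i+1));nx=np.array([C[0]+r*np.cos(a),C[1]+r*np.sin(a),zt-.007*step*(i+1)/360])
        d=tgt.inv().apply(nx-cur)*1e3;cur=nx
        print(np.r_[d.round(0),(rv*(i==0)).round(1)].tolist())
if __name__=='__main__': arc(float(sys.argv[1]),int(sys.argv[2]))
E
python3 arc.py 15 0
```

```text
theta -168.5 r 80.3 turned -2 q~1.03 z 0.2003 zt 0.2015 t 11.50 F [-0.1  0.1 -1.5] w 0.0248 tq [-0.   0.2 -0. ]
[-3.0, 21.0, -1.0, -0.2, -0.6, -0.0]
[-8.0, 19.0, 0.0, -0.0, -0.0, -0.0]
[-12.0, 17.0, 0.0, -0.0, -0.0, -0.0]
[-16.0, 13.0, 0.0, -0.0, -0.0, -0.0]
[-19.0, 8.0, 0.0, -0.0, -0.0, -0.0]
```

jog_arm(
  deltas=[
    [[-3, 21, -1, -0.2, -0.6, 0, 15], [-8, 19, 0, 0, 0, 0, 15], [-12, 17, 0, 0, 0, 0, 15], [-16, 13, 0, 0, 0, 0, 15], [-19, 8, 0, 0, 0, 0, 15]],
  ],
)

```text
clock: 12.0
eef_pos: [0.5073, 0.3021, 0.1989]
tool_rot: [-0.09, 0.996, -0.005, -0.009]
ft_force: [-4.8, -1.0, 1.1]
grip_width: 0.0244
```

```bash
python3 arc.py 20 0
```

```text
theta 122.9 r 79.9 turned 67 q~2.22 z 0.1989 zt 0.2002 t 12.00 F [-4.8 -1.   1.1] w 0.0244 tq [-0.1  1.  -0. ]
[-27.0, 6.0, -1.0, -0.5, -1.1, -0.2]
[-28.0, -4.0, 0.0, -0.0, -0.0, -0.0]
[-25.0, -13.0, 0.0, -0.0, -0.0, -0.0]
[-19.0, -21.0, 0.0, -0.0, -0.0, -0.0]
[-11.0, -26.0, 0.0, -0.0, -0.0, -0.0]
```

Tracking is good and the forces are low.

jog_arm(
  deltas=[
    [[-27, 6, -1, -0.5, -1.1, -0.2, 15], [-28, -4, 0, 0, 0, 0, 15], [-25, -13, 0, 0, 0, 0, 15], [-19, -21, 0, 0, 0, 0, 15], [-11, -26, 0, 0, 0, 0, 15]],
  ],
)

```text
clock: 12.5
eef_pos: [0.6208, 0.2716, 0.1972]
tool_rot: [-0.098, 0.995, 0.002, -0.008]
ft_force: [-6.7, 3.5, -0.6]
grip_width: 0.0245
```

```bash
python3 arc.py 24 0
```

```text
theta 27.5 r 79.1 turned 162 q~3.89 z 0.1972 zt 0.1983 t 12.50 F [-6.7  3.5 -0.6] w 0.0245 tq [ 0.5  1.3 -0. ]
[-4.0, -33.0, -1.0, 0.3, -0.9, 0.8]
[11.0, -31.0, 0.0, 0.0, -0.0, 0.0]
[23.0, -24.0, 0.0, 0.0, -0.0, 0.0]
[31.0, -13.0, 0.0, 0.0, -0.0, 0.0]
[33.0, 1.0, 0.0, 0.0, -0.0, 0.0]
```

jog_arm(
  deltas=[
    [[-4, -33, -1, 0.3, -0.9, 0.8, 15], [11, -31, 0, 0, 0, 0, 15], [23, -24, 0, 0, 0, 0, 15], [31, -13, 0, 0, 0, 0, 15], [33, 1, 0, 0, 0, 0, 15]],
  ],
)

```text
clock: 13.0
eef_pos: [0.557, 0.155, 0.1953]
tool_rot: [-0.09, 0.996, 0.003, 0.009]
ft_force: [6.4, 0.2, -5.9]
grip_width: 0.0248
```

```bash
python3 arc.py 26 0
```

```text
theta -85.5 r 80.3 turned 275 q~5.86 z 0.1953 zt 0.1962 t 13.00 F [ 6.4  0.2 -5.9] w 0.0248 tq [-0.2 -1.  -0.1]
[34.0, 12.0, -0.0, 0.2, 1.0, -0.1]
[25.0, 25.0, 1.0, 0.0, 0.0, -0.0]
[12.0, 34.0, 1.0, 0.0, 0.0, -0.0]
[-4.0, 36.0, 1.0, 0.0, 0.0, -0.0]
[-20.0, 30.0, 1.0, 0.0, 0.0, -0.0]
```

jog_arm(
  deltas=[
    [[34, 12, 0, 0.2, 1, -0.1, 15], [25, 25, 0, 0, 0, 0, 15], [12, 34, 0, 0, 0, 0, 15], [-4, 36, 1, 0, 0, 0, 15], [-20, 30, 0, 0, 0, 0, 15]],
  ],
)

```text
clock: 13.5
eef_pos: [0.4783, 0.2699, 0.1921]
tool_rot: [-0.084, 0.996, -0.008, -0.004]
ft_force: [-8.6, -1.9, 3.4]
grip_width: 0.0245
```

```bash
python3 arc.py 27 1
```

```text
theta 154.3 r 80.4 turned 395 q~7.96 z 0.1921 zt 0.1938 t 13.50 F [-8.6 -1.9  3.4] w 0.0245 tq [-0.6  1.5 -0. ]
[-29.0, 24.0, -1.0, -0.9, -0.5, -0.9]
[-36.0, 9.0, 1.0, -0.0, -0.0, -0.0]
[-36.0, -9.0, 1.0, -0.0, -0.0, -0.0]
[-28.0, -24.0, 1.0, -0.0, -0.0, -0.0]
[-14.0, -35.0, 1.0, -0.0, -0.0, -0.0]
```

jog_arm(
  deltas=[
    [[-29, 24, -2, -0.9, -0.5, -0.9, 15], [-36, 9, 0, 0, 0, 0, 15], [-36, -9, 0, 0, 0, 0, 15], [-28, -24, 1, 0, 0, 0, 15], [-14, -35, 0, 0, 0, 0, 15]],
  ],
)

```text
clock: 14.0
eef_pos: [0.6202, 0.2725, 0.1906]
tool_rot: [-0.102, 0.995, 0.001, -0.007]
ft_force: [-4.4, 6.5, -2.5]
grip_width: 0.0241
```

```bash
python3 arc.py 27 1
```

```text
theta 28.2 r 78.9 turned 521 q~10.16 z 0.1906 zt 0.1914 t 14.00 F [-4.4  6.5 -2.5] w 0.0241 tq [ 1.1  0.7 -0. ]
[-4.0, -37.0, -0.0, 0.2, -0.7, 1.2]
[14.0, -34.0, 1.0, 0.0, -0.0, 0.0]
[29.0, -24.0, 1.0, 0.0, -0.0, 0.0]
[36.0, -9.0, 1.0, 0.0, -0.0, 0.0]
[36.0, 9.0, 1.0, 0.0, -0.0, 0.0]
```

jog_arm(
  deltas=[
    [[-4, -37, -1, 0.2, -0.7, 1.2, 15], [14, -34, 0, 0, 0, 0, 15], [29, -24, 1, 0, 0, 0, 15], [36, -9, 0, 0, 0, 0, 15], [36, 9, 0, 0, 0, 0, 15]],
  ],
)

```text
clock: 14.5
eef_pos: [0.54, 0.1554, 0.1881]
tool_rot: [-0.089, 0.996, 0.001, 0.009]
ft_force: [6.4, -2.3, -6.0]
grip_width: 0.0248
```

```bash
python3 arc.py 27 1
```

```text
theta -97.6 r 80.4 turned 647 q~12.35 z 0.1881 zt 0.1889 t 14.50 F [ 6.4 -2.3 -6. ] w 0.0248 tq [-0.8 -1.  -0. ]
[32.0, 20.0, -0.0, 0.0, 1.0, -0.3]
[19.0, 32.0, 1.0, 0.0, 0.0, -0.0]
[3.0, 37.0, 1.0, 0.0, 0.0, -0.0]
[-14.0, 34.0, 1.0, 0.0, 0.0, -0.0]
[-28.0, 24.0, 1.0, 0.0, 0.0, -0.0]
```

jog_arm(
  deltas=[
    [[32, 20, 1, 0, 1, -0.3, 15], [19, 32, 1, 0, 0, 0, 15], [3, 37, 1, 0, 0, 0, 15], [-14, 34, 0, 0, 0, 0, 15], [-28, 24, 0, 0, 0, 0, 15]],
  ],
)

```text
clock: 15.0
eef_pos: [0.4904, 0.2878, 0.185]
tool_rot: [-0.085, 0.996, -0.007, -0.007]
ft_force: [-8.5, -0.1, 2.7]
grip_width: 0.0246
```

```bash
python3 arc.py 27 2
```

```text
theta 138.8 r 80.1 turned 771 q~14.51 z 0.1850 zt 0.1865 t 15.00 F [-8.5 -0.1  2.7] w 0.0246 tq [-0.1  1.6  0. ]
[-34.0, 16.0, -1.0, -0.8, -0.8, -0.7]
[-37.0, -1.0, 1.0, -0.0, -0.0, -0.0]
[-33.0, -18.0, 1.0, -0.0, -0.0, -0.0]
[-21.0, -31.0, 1.0, -0.0, -0.0, -0.0]
[-4.0, -37.0, 1.0, -0.0, -0.0, -0.0]
```

jog_arm(
  deltas=[
    [[-34, 16, -1, -0.8, -0.8, -0.7, 15], [-37, -1, 0, 0, 0, 0, 15], [-33, -18, 1, 0, 0, 0, 15], [-21, -31, 1, 0, 0, 0, 15], [-4, -37, 0, 0, 0, 0, 15]],
  ],
)

```text
clock: 15.5
eef_pos: [0.6281, 0.2513, 0.1834]
tool_rot: [-0.101, 0.995, 0.001, -0.004]
ft_force: [-1.8, 6.6, -3.9]
grip_width: 0.0245
```

```bash
python3 arc.py 27 2
```

```text
theta 11.8 r 79.0 turned 898 q~16.73 z 0.1834 zt 0.1840 t 15.50 F [-1.8  6.6 -3.9] w 0.0245 tq [1.2 0.5 0. ]
[7.0, -36.0, -0.0, 0.2, -0.5, 1.1]
[24.0, -29.0, 1.0, 0.0, -0.0, 0.0]
[34.0, -15.0, 1.0, 0.0, -0.0, 0.0]
[37.0, 2.0, 1.0, 0.0, -0.0, 0.0]
[32.0, 19.0, 1.0, 0.0, -0.0, 0.0]
```

jog_arm(
  deltas=[
    [[7, -36, 0, 0.2, -0.5, 1.1, 15], [24, -29, 0, 0, 0, 0, 15], [34, -15, 1, 0, 0, 0, 15], [37, 2, 1, 0, 0, 0, 15], [32, 19, 0, 0, 0, 0, 15]],
  ],
)

```text
clock: 16.0
eef_pos: [0.5187, 0.1612, 0.1804]
tool_rot: [-0.086, 0.996, -0.002, 0.011]
ft_force: [4.4, -6.5, -4.0]
grip_width: 0.0246
```

```bash
python3 arc.py 27 2
```

```text
theta -113.4 r 80.5 turned 1023 q~18.91 z 0.1804 zt 0.1816 t 16.00 F [ 4.4 -6.5 -4. ] w 0.0246 tq [-1.3 -0.6 -0. ]
[25.0, 28.0, -1.0, -0.3, 1.2, -0.6]
[10.0, 36.0, 1.0, -0.0, 0.0, -0.0]
[-7.0, 37.0, 1.0, -0.0, 0.0, -0.0]
[-23.0, 29.0, 1.0, -0.0, 0.0, -0.0]
[-34.0, 16.0, 1.0, -0.0, 0.0, -0.0]
```

jog_arm(
  deltas=[
    [[25, 28, 0, -0.3, 1.2, -0.6, 15], [10, 36, 0, 0, 0, 0, 15], [-6, 28, 1, 0, 0, 0, 15]],
  ],
)

```text
clock: 16.3
eef_pos: [0.4702, 0.2386, 0.1784]
tool_rot: [-0.086, 0.996, -0.007, -0.0]
ft_force: [-7.9, -5.4, 3.4]
grip_width: 0.0247
```

```bash
python3 arc.py 12 3
```

```text
theta 177.5 r 80.6 turned 1092 q~20.12 z 0.1784 zt 0.1803 t 16.30 F [-7.9 -5.4  3.4] w 0.0247 tq [-0.9  1.4  0. ]
[-6.0, 16.0, -2.0, -0.8, -0.1, -0.6]
[-9.0, 14.0, 0.0, -0.0, -0.0, -0.0]
[-11.0, 12.0, 0.0, -0.0, -0.0, -0.0]
[-14.0, 10.0, 0.0, -0.0, -0.0, -0.0]
[-15.0, 7.0, 0.0, -0.0, -0.0, -0.0]
```

jog_arm(
  deltas=[
    [[-6, 16, -1, -0.8, -0.1, -0.6, 15], [-9, 14, 0, 0, 0, 0, 15], [-11, 12, 0, 0, 0, 0, 15], [-14, 10, 0, 0, 0, 0, 15], [-15, 7, 0, 0, 0, 0, 15]],
  ],
)

```text
clock: 16.8
eef_pos: [0.5106, 0.3043, 0.1776]
tool_rot: [-0.092, 0.996, -0.006, -0.004]
ft_force: [-1.5, -5.8, -0.1]
grip_width: 0.0249
```

```bash
python3 arc.py 10 3
```

```text
theta 120.1 r 79.9 turned 1149 q~21.12 z 0.1776 zt 0.1792 t 16.80 F [-1.5 -5.8 -0.1] w 0.0249 tq [-1.1  0.4 -0. ]
[-13.0, 4.0, -1.0, -0.6, -0.5, 0.1]
[-14.0, 1.0, 0.0, -0.0, -0.0, 0.0]
[-14.0, -1.0, 0.0, -0.0, -0.0, 0.0]
[-13.0, -4.0, 0.0, -0.0, -0.0, 0.0]
[-13.0, -6.0, 0.0, -0.0, -0.0, 0.0]
```

jog_arm(
  deltas=[
    [[-13, 4, -1, -0.6, -0.5, 0.1, 15], [-14, 1, 0, 0, 0, 0, 15], [-14, -1, 0, 0, 0, 0, 15]],
  ],
)

```text
clock: 17.1
eef_pos: [0.5492, 0.3146, 0.1773]
tool_rot: [-0.092, 0.996, -0.002, -0.004]
ft_force: [-3.3, -3.9, 1.0]
grip_width: 0.0244
```

```bash
python3 arc.py 7 3
```

```text
theta 91.1 r 79.6 turned 1178 q~21.63 z 0.1773 zt 0.1786 t 17.10 F [-3.3 -3.9  1. ] w 0.0244 tq [-0.8  0.9 -0. ]
[-10.0, -2.0, -1.0, -0.2, -0.4, 0.1]
[-9.0, -3.0, 0.0, -0.0, -0.0, 0.0]
[-9.0, -4.0, 0.0, -0.0, -0.0, 0.0]
[-8.0, -5.0, 0.0, -0.0, -0.0, 0.0]
[-7.0, -6.0, 0.0, -0.0, -0.0, 0.0]
```

jog_arm(
  deltas=[
    [[-10, -2, -1, -0.2, -0.4, 0.1, 15], [-9, -3, 0, 0, 0, 0, 15], [-9, -4, 0, 0, 0, 0, 15], [-8, -5, 0, 0, 0, 0, 15]],
  ],
)

```text
clock: 17.5
eef_pos: [0.585, 0.3066, 0.1769]
tool_rot: [-0.092, 0.996, 0.001, -0.006]
ft_force: [-9.5, 0.7, 2.7]
grip_width: 0.0244
```

```bash
python3 arc.py 8 3
```

```text
theta 64.4 r 79.3 turned 1205 q~22.09 z 0.1769 zt 0.1781 t 17.50 F [-9.5  0.7  2.7] w 0.0244 tq [-0.1  2.1  0. ]
[-9.0, -7.0, -1.0, 0.2, -0.7, 0.0]
[-7.0, -8.0, 0.0, 0.0, -0.0, 0.0]
[-6.0, -9.0, 0.0, 0.0, -0.0, 0.0]
[-5.0, -10.0, 0.0, 0.0, -0.0, 0.0]
[-3.0, -11.0, 0.0, 0.0, -0.0, 0.0]
```

jog_arm(
  deltas=[
    [[-9, -7, -1, 0.2, -0.7, 0, 15], [-7, -8, 0, 0, 0, 0, 15]],
  ],
)

```text
clock: 17.7
eef_pos: [0.5944, 0.3012, 0.1768]
tool_rot: [-0.095, 0.995, 0.008, -0.01]
ft_force: [-25.3, 16.0, 5.7]
grip_width: 0.0245
```

```bash
python3 arc.py 8 3
```

```text
theta 56.6 r 79.2 turned 1213 q~22.23 z 0.1768 zt 0.1779 t 17.70 F [-25.3  16.    5.7] w 0.0245 tq [3.  5.  0.1]
[-8.0, -8.0, -1.0, 1.0, -1.1, 0.4]
[-6.0, -9.0, 0.0, 0.0, -0.0, 0.0]
[-5.0, -10.0, 0.0, 0.0, -0.0, 0.0]
[-3.0, -11.0, 0.0, 0.0, -0.0, 0.0]
[-2.0, -11.0, 0.0, 0.0, -0.0, 0.0]
```

jog_arm(
  deltas=[
    [[-7, -7, 0, 0.5, -0.5, 0.2, 15], [-5, -6, 0, 0, 0, 0, 15]],
  ],
)

```text
clock: 17.9
eef_pos: [0.5941, 0.3012, 0.177]
tool_rot: [-0.099, 0.995, 0.014, -0.019]
ft_force: [-19.8, 9.2, 5.8]
grip_width: 0.0246
```

```bash
python3 arc.py 8 3
```

```text
theta 56.7 r 79.1 turned 1213 q~22.23 z 0.1770 zt 0.1779 t 17.90 F [-19.8   9.2   5.8] w 0.0246 tq [1.3 3.6 0.1]
[-8.0, -8.0, -1.0, 1.8, -2.0, 0.9]
[-6.0, -9.0, 0.0, 0.0, -0.0, 0.0]
[-5.0, -10.0, 0.0, 0.0, -0.0, 0.0]
[-3.0, -11.0, 0.0, 0.0, -0.0, 0.0]
[-2.0, -11.0, 0.0, 0.0, -0.0, 0.0]
```

jog_arm(
  deltas=[
    [[0, 0, 0, 1, -1, 0.5, 15], [0, 0, 0, 0, 0, 0, 46], [0, 0, 0, 0, 0, 0, 46], [0, 0, 0, 0, 0, 0, 46], [0, 0, 0, 0, 0, 0, 46]],
  ],
)

```text
clock: 18.4
eef_pos: [0.5939, 0.3076, 0.1794]
tool_rot: [-0.098, 0.995, 0.012, -0.008]
ft_force: [-0.8, -0.3, 0.0]
grip_width: 0.0461
```

jog_arm(
  deltas=[
    [[0, 0, -30, 0, 0, 0, 46], [0, 0, -40, 0, 0, 0, 46], [0, 0, -40, 0, 0, 0, 46], [0, 0, -30, 0, 0, 0, 46], [40, 0, 0, 0, 0, 0, 46]],
  ],
)

```text
clock: 18.9
eef_pos: [0.5677, 0.296, 0.321]
tool_rot: [-0.095, 0.995, 0.012, -0.004]
ft_force: [0.2, 0.4, -0.4]
grip_width: 0.0459
```

jog_arm(
  deltas=[
    [[48, 0, -5, 0, 0, 0, 46], [48, 0, -5, 0, 0, 0, 46], [48, 0, 0, 0, 0, 0, 46], [0, 0, 0, 0, 0, 0, 46]],
  ],
)

```text
clock: 19.3
eef_pos: [0.4241, 0.2656, 0.3318]
tool_rot: [-0.092, 0.996, 0.012, -0.002]
ft_force: [0.8, -0.1, 0.4]
grip_width: 0.0459
```

Run:
```python
from h import *
for n in ('scene','side'): c,im=snap(n,n+'3.png')
a=cv2.imread('pics/scene3.png');b=cv2.imread('pics/side3.png')
f=lambda i,x,y:cv2.resize(i[y:y+120,x:x+80],None,fx=5,fy=5,interpolation=cv2.INTER_CUBIC)
cv2.imwrite('pics/crop7.png',np.hstack([f(a,365,110),f(b,300,100)]))
# fit of crank: knob top & boss top predicted for seat .1655
for n in ('scene','side'):
  t=np.radians(55.5);print(n,[proj(cam(n),[.553+.08*np.cos(t),.2355+.08*np.sin(t),s+.058]).round(1).tolist()+proj(cam(n),[.553,.2355,s+.038]).round(1).tolist() for s in (.1655,.1695)])
print(get_obs()['clock'],get_obs()['ft_force'])
for t in ('tube_blue','tube_cream','tape','palette_knife','crank'):
  print(t,[np.round(d['at']).tolist() for d in masks_of(t,'scene')[:3]],[np.round(d['at']).tolist() for d in masks_of(t,'side')[:3]])
```

```text
scene [[[425.9, 131.6], [401.6, 143.7]], [[426.2, 130.4], [401.7, 142.5]]]
side [[[345.7, 124.8], [336.1, 140.7]], [[345.7, 123.9], [336.1, 139.7]]]
19.4 [ 0.48190658 -0.42126968  0.96132903]
tube_blue [[299.0, 341.0]] [[371.0, 310.0]]
tube_cream [[312.0, 267.0]] [[336.0, 262.0]]
tape [[440.0, 257.0]] [[406.0, 211.0]]
palette_knife [[402.0, 319.0], [404.0, 151.0], [299.0, 340.0]] [[413.0, 259.0], [318.0, 191.0]]
crank [[405.0, 143.0], [251.0, 284.0], [400.0, 320.0]] [[336.0, 144.0], [224.0, 326.0], [304.0, 296.0]]
```

View pics/crop7.png

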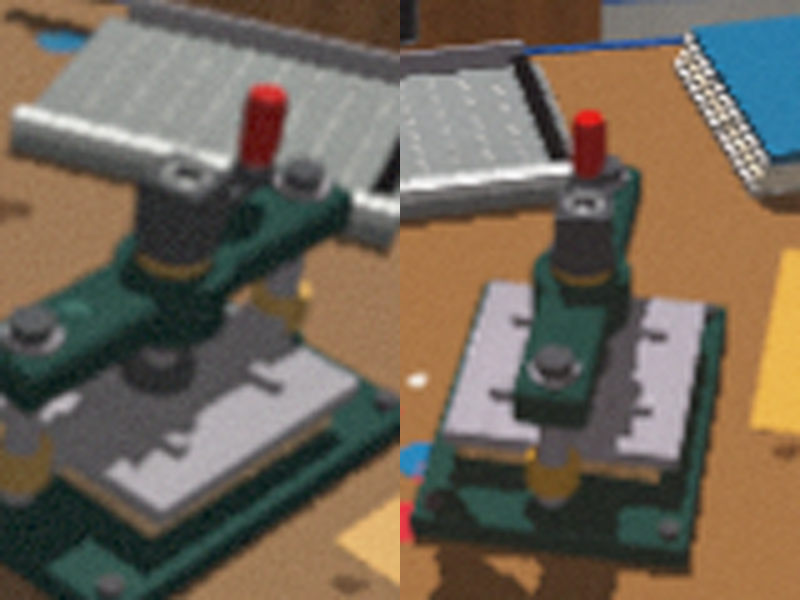

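Run:
```python
from h import *
s,d=cam('scene'),cam('side')
k=tri([ray(s,np.array((418.2,128.4))-[.9,.8]),ray(d,np.array((338,123.6))-[.6,-.4])]);v=k[:2]-[.553,.2355];print(k,np.hypot(*v),np.degrees(np.arctan2(v[1],v[0])))
for a in (60,65,70,75,80):
  t=np.radians(a);P=[.553+.08*np.cos(t),.2355+.08*np.sin(t),.2235];print(a,proj(s,P).round(1),proj(d,P).round(1))
# red centroid, both images, top blob
for n in('scene3','side3'):
  im=cv2.imread(f'pics/{n}.png')[:170].astype(int);m=((im[:,:,2]>110)&(im[:,:,1]<60)&(im[:,:,0]<60));y,x=np.nonzero(m);g=(x>310)&(x<440);print(n,x[g].mean(),y[g].mean(),y[g].min(),y[g].max(),g.sum())
plan([.5,.3,.3],100.5,1)
```

```text
[0.56944656 0.3087073  0.22480554] 0.07503198125248588 77.33830103741755
60 [[424.5 130.7]] [[344.  124.5]]
65 [[422.9 129.6]] [[342.2 124.1]]
70 [[421.1 128.6]] [[340.3 123.9]]
75 [[419.1 127.7]] [[338.4 123.7]]
80 [[417.1 126.9]] [[336.4 123.6]]
scene3 418.1666666666667 129.05555555555554 128 130 18
side3 337.1764705882353 123.52941176470588 122 125 17
[-74.3, 17.5, 31.9, 1.5, 0.1, 0.0]
tooly 100.51034083493812 p [0.4302 0.2684 0.3313] j [31. 13. 14. 90.  1. 21.] t 19.9 F [-0.7  0.5 -0.5] w 0.04594819812461755
```

Platen is down on the boards and the boss is low on the collar. The knob sits at about 77°, a bit sprung back, so I'll check the square inside the hole from above.

jog_arm(
  deltas=[
    [[-45, 5, 4, 1, 0, 0, 46], [-45, 5, 4, 0.5, 0, 0, 46], [-40, 0, 4, 0, 0, 0, 46], [-2, 0, 0, 0, 0, 0, 46], [0, 0, 0, 0, 0, 0, 46]],
  ],
)

```text
clock: 20.4
eef_pos: [0.5601, 0.3024, 0.3137]
tool_rot: [-0.092, 0.996, -0.002, -0.003]
ft_force: [-0.1, -0.1, 0.7]
grip_width: 0.0463
```

Run:
```python
from h import *
c,im=snap('wrist','w4.png')
uv=proj(c,[.553,.2355,.2035])[0];t=np.radians(77);kv=proj(c,[.553+.08*np.cos(t),.2355+.08*np.sin(t),.2235])[0]
x0,y0=int(uv[0])-50,int(uv[1])-50;print(uv,kv,x0,y0,get_obs()['eef_pos'])
a=cv2.resize(im[y0:y0+75,x0:x0+100,::-1],None,fx=8,fy=8,interpolation=cv2.INTER_CUBIC)
cv2.imwrite('pics/crop8.png',a)
r=im.astype(int);m=(r[:,:,0]>90)&(r[:,:,1]<70)&(r[:,:,2]<70);m=m.astype(np.uint8);n,l,st,ce=cv2.connectedComponentsWithStats(m)
for i in range(1,n):
    if st[i,4]>150: print(st[i],ce[i])
```

```text
[232.91281548 171.17212276] [325.48129738 217.7132554 ] 182 121 [0.55967639 0.30222676 0.31317863]
[312 188  31  42 861] [326.76771196 210.57375145]
```

View pics/crop8.png

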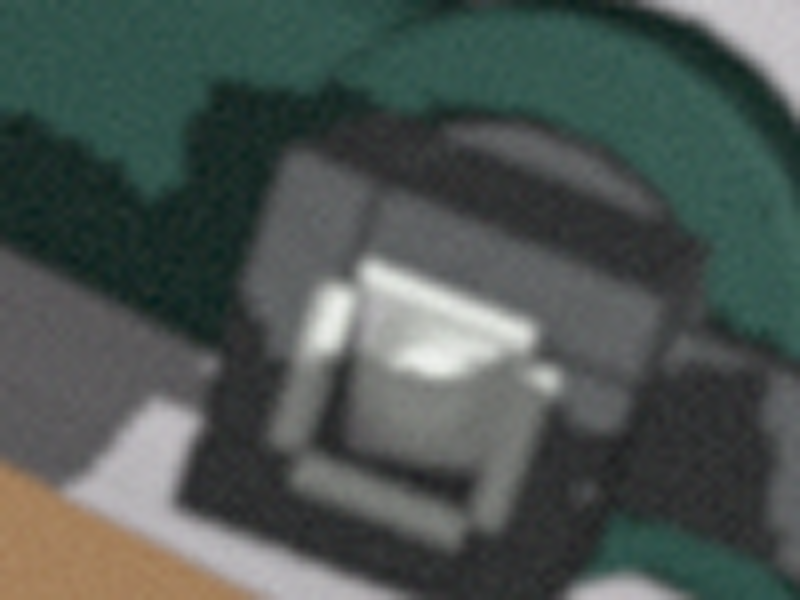

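Run:
```python
from h import *
c=cam('wrist');m=lambda p:np.array(p)/8+[182,121]-.44
def ang(a,b,z):
    v=onz(c,m(b),z)-onz(c,m(a),z);return (np.degrees(np.arctan2(v[1],v[0]))%90).round(1),np.linalg.norm(v).round(4)
print('sq left',ang((363,285),(345,445),.1915),'sq bottom',ang((345,445),(475,475),.1915),'sq right',ang((515,355),(475,475),.1915))
z=.2035
print('hole',ang((360,265),(535,335),z),ang((295,475),(465,540),z),ang((345,300),(310,440),z))
print('boss',ang((285,150),(180,500),z),ang((180,500),(420,600),z),ang((285,150),(695,260),z))
for k in [(327,206),(328,204)]:
    p=onz(c,k,.2235);v=p[:2]-[.553,.2355];print(p,np.hypot(*v),np.degrees(np.arctan2(v[1],v[0])))
```

```text
sq left (np.float64(90.0), np.float64(0.0171)) sq bottom (np.float64(87.1), np.float64(0.0138)) sq right (np.float64(79.3), np.float64(0.0137))
hole (np.float64(78.1), np.float64(0.0182)) (np.float64(78.5), np.float64(0.018)) (np.float64(82.5), np.float64(0.0148))
boss (np.float64(79.4), np.float64(0.0374)) (np.float64(76.6), np.float64(0.0257)) (np.float64(85.3), np.float64(0.0408))
[0.56090269 0.31244881 0.2235    ] 0.0773535558786189 84.13624570932625
[0.5592153  0.31288133 0.2235    ] 0.07763053483032738 85.40783529443537
```

The crank is fully seated, but it leads the spindle by the full hole play of about 8°, and the spindle works out to about 21.7, only just past contact. I'll nudge it back to the stop by pushing the grip with closed fingers, which cannot drag it back on release.

Run:
```python
from h import *
plan([.528,.322,.31],100.5,1)
```

```text
[27.5, 25.3, 3.3, -0.3, -0.5, 0.1]
tooly 100.56870285262652 p [0.5597 0.3022 0.3132] j [28. 31. 37. 97. -0. 18.] t 20.45 F [ 0.4  0.4 -1.1] w 0.04578544255574481
```

jog_arm(
  deltas=[
    [[28, 25, 0, -0.3, -0.5, 0.1, 0], [0, 0, 0, 0, 0, 0, 0], [0, 0, 0, 0, 0, 0, 0], [0, 0, 0, 0, 0, 0, 0]],
  ],
)

```text
clock: 20.85
eef_pos: [0.5232, 0.3207, 0.3155]
tool_rot: [-0.091, 0.996, 0.001, 0.001]
ft_force: [0.0, 0.1, 0.9]
grip_width: -0.0001
```

Run:
```python
from h import *
plan([.528,.322,.186],100.5,3)
```

```text
[-1.6, 0.1, 43.2, 0.0, 0.0, -0.0]
[-1.6, 0.1, 43.2, 0.0, 0.0, -0.0]
[-1.6, 0.1, 43.2, 0.0, 0.0, -0.0]
tooly 100.48889628562549 p [0.5232 0.3207 0.3155] j [31. 27. 32. 95.  0. 21.] t 20.85 F [0.  0.1 0.9] w -8.076956144066521e-05
```

jog_arm(
  deltas=[
    [[-1, 0, 43, 0, 0, 0, 0], [-1, 0, 43, 0, 0, 0, 0], [-1, 0, 38, 0, 0, 0, 0], [0, 0, 0, 0, 0, 0, 0]],
  ],
)

```text
clock: 21.25
eef_pos: [0.5292, 0.3215, 0.1949]
tool_rot: [-0.091, 0.996, 0.003, 0.007]
ft_force: [-0.1, 0.4, -0.8]
grip_width: -0.0002
```

jog_arm(
  deltas=[
    [[-8, 0, 0, 0, 0, 0, 0], [-6, 0, 0, 0, 0, 0, 0], [-5, 0, 0, 0, 0, 0, 0]],
  ],
)

```text
clock: 21.55
eef_pos: [0.551, 0.326, 0.2015]
tool_rot: [-0.09, 0.996, 0.005, 0.01]
ft_force: [-1.6, 0.5, -1.2]
grip_width: -0.0001
```

Run:
```python
from h import *
plan([.553,.315,.188],100.5,1)
```

```text
[0.3, -11.3, 13.4, 0.5, 1.2, -0.1]
tooly 100.38954821481731 p [0.551  0.326  0.2015] j [31. 30. 19. 78.  0. 20.] t 21.55 F [-1.6  0.5 -1.2] w -7.12755749158117e-05
```

jog_arm(
  deltas=[
    [[4, -10, 8, 0.5, 1.2, 0, 0], [0, 0, 5, 0, 0, 0, 0], [-6, 0, 0, 0, 0, 0, 0]],
  ],
)

```text
clock: 21.85
eef_pos: [0.5556, 0.3175, 0.1921]
tool_rot: [-0.091, 0.996, 0.002, 0.001]
ft_force: [-5.8, 0.4, 0.6]
grip_width: 0.0001
```

Run:
```python
from h import *
plan([.56,.314,.19],100.5,1)
```

```text
[-3.7, -4.2, 2.1, 0.2, 0.1, -0.1]
tooly 100.4231512449231 p [0.5556 0.3175 0.1921] j [30. 31. 20. 79.  0. 19.] t 21.85 F [-5.8  0.4  0.6] w 6.907544610607593e-05
```

jog_arm(
  deltas=[
    [[-6, -1, 0, 0, 0, 0, 0], [-6, -1, 0, 0, 0, 0, 0], [-6, -1, 0, 0, 0, 0, 0]],
  ],
)

```text
clock: 22.15
eef_pos: [0.569, 0.3201, 0.1919]
tool_rot: [-0.092, 0.996, 0.004, -0.005]
ft_force: [-9.5, 1.0, 3.3]
grip_width: -0.0001
```

jog_arm(
  deltas=[
    [[-6, -2, 0, 0, 0, 0, 0], [-6, -2, 0, 0, 0, 0, 0]],
  ],
)

```text
clock: 22.35
eef_pos: [0.576, 0.3213, 0.192]
tool_rot: [-0.094, 0.995, 0.007, -0.011]
ft_force: [-13.1, 6.5, 5.1]
grip_width: 0.0001
```

jog_arm(
  deltas=[
    [[-4, -8, 0, 0, -1, 0, 0], [-8, -8, 0, 0, -1, 0, 0]],
  ],
)

```text
clock: 22.55
eef_pos: [0.5772, 0.3155, 0.1915]
tool_rot: [-0.098, 0.995, 0.017, -0.007]
ft_force: [-31.3, 6.4, 12.8]
grip_width: -0.0002
```

jog_arm(
  deltas=[
    [[-10, -5, 0, 0, -1, 0, 0], [-10, -5, 0, 0, -1, 0, 0]],
  ],
)

```text
clock: 22.75
eef_pos: [0.5771, 0.3159, 0.1916]
tool_rot: [-0.103, 0.994, 0.026, -0.01]
ft_force: [-31.6, 5.3, 14.7]
grip_width: -0.0001
```

Stalled at 31 N after 21 mm of travel, about 0.28 rad, which matches the hard stop. Backing off gently.

jog_arm(
  deltas=[
    [[0, 0, 0, 0, 0, 0, 0], [2, 0, 0, 0, 0, 0, 0], [3, 0, 0, 0, 0, 0, 0], [4, 0, 0, 0, 0, 0, 0], [8, 0, 0, 0, 0, 0, 0]],
  ],
)

```text
clock: 23.25
eef_pos: [0.55, 0.3175, 0.1929]
tool_rot: [-0.107, 0.994, 0.029, -0.018]
ft_force: [-0.4, 0.6, 0.8]
grip_width: 0.0001
```

jog_arm(
  deltas=[
    [[20, 4, 0, 0, 1, 0, 0], [5, 0, -35, 1, 2, 0, 0], [0, 0, -45, 0, 0, 0, 0], [-25, -16, -40, 0, 0, 0, 0], [-10, 0, 0, 0, 0, 0, 0]],
  ],
)

```text
clock: 23.75
eef_pos: [0.566, 0.2967, 0.3057]
tool_rot: [-0.107, 0.993, 0.01, -0.05]
ft_force: [0.6, -0.1, -0.3]
grip_width: 0.0
```

jog_arm(
  deltas=[
    [[0, 0, 0, 0, 0, 0, 0], [0, 0, 0, 0, 0, 0, 0]],
  ],
)

```text
clock: 23.95
eef_pos: [0.5689, 0.2955, 0.3056]
tool_rot: [-0.106, 0.993, 0.009, -0.048]
ft_force: [-1.2, -0.4, 0.4]
grip_width: 0.0004
```

Run:
```python
from h import *
c,im=snap('wrist','w5.png');print(get_obs()['eef_pos'],get_obs()['ft_force'],get_obs()['clock'])
uv=proj(c,[.553,.2355,.2035])[0];x0,y0=int(uv[0])-50,int(uv[1])-40;print(x0,y0)
a=cv2.resize(im[y0:y0+75,x0:x0+100,::-1],None,fx=8,fy=8,interpolation=cv2.INTER_CUBIC)
cv2.imwrite('pics/crop9.png',a)
```

```text
[0.56842635 0.29546321 0.30500848] [ 0.57503452 -0.51903101 -0.30090811] 24.0
187 133
```

View pics/crop9.png

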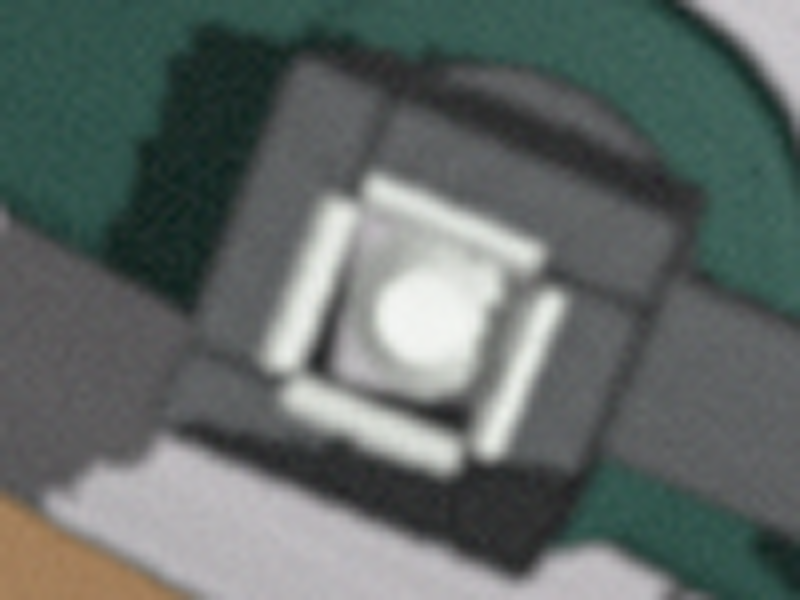

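Run:
```python
from h import *
c=cam('wrist');m=lambda p:np.array(p)/8+[187,133]-.44
def ang(a,b,z):
    v=onz(c,m(b),z)-onz(c,m(a),z);return (np.degrees(np.arctan2(v[1],v[0]))%90).round(1),np.linalg.norm(v).round(4)
z=.2035
print('hole',ang((370,180),(545,262),z),ang((285,385),(460,465),z),ang((340,200),(270,370),z))
print('boss',ang((290,60),(695,200),z),ang((160,425),(525,575),z),ang((290,60),(160,425),z))
print('sq',ang((335,380),(465,410),.1915),ang((355,235),(335,370),.1915))
print(onz(c,m((432,315)),.1975),'hole c',onz(c,m((415,322)),z))
im=cv2.imread('pics/w5.png')[:,:,::-1].astype(int);k=((im[:,:,0]>90)&(im[:,:,1]<70)&(im[:,:,2]<70)).astype(np.uint8);n,l,st,ce=cv2.connectedComponentsWithStats(k)
for i in range(1,n):
    if st[i,4]>150: print(st[i],ce[i],onz(c,ce[i],.2185))
```

```text
hole (np.float64(76.3), np.float64(0.0182)) (np.float64(76.4), np.float64(0.0183)) (np.float64(77.2), np.float64(0.018))
boss (np.float64(82.7), np.float64(0.0401)) (np.float64(78.5), np.float64(0.0379)) (np.float64(79.6), np.float64(0.0377))
sq (np.float64(88.4), np.float64(0.0134)) (np.float64(0.9), np.float64(0.0139))
[0.55184934 0.23633846 0.1975    ] hole c [0.55188521 0.23585608 0.2035    ]
[319 195  32  40 754] [333.60212202 217.27453581] [0.56797377 0.31339936 0.2185    ]
```

jog_arm(
  deltas=[
    [[0, 0, -30, 0, 0, 0, 0], [0, 0, 0, 0, 0, 0, 0], [0, 0, 0, 0, 0, 0, 0]],
  ],
)

```text
clock: 24.3
eef_pos: [0.5678, 0.2937, 0.3305]
tool_rot: [-0.106, 0.993, 0.006, -0.055]
ft_force: [0.7, -0.7, -1.0]
grip_width: 0.0004
```

```bash
python3 -c "
from h import *
o=get_obs();print(o['clock'],o['eef_pos'],o['ft_force']);print(job_done())"
```

```text
24.3 [0.56780499 0.29372004 0.33045097] [ 0.69479026 -0.71781073 -1.047254  ]
the job is handed in; nothing more can be done
None
```

I picked up the middle-sized crank, set it on the spindle square, wound it clockwise by its grip about 3.3 turns to the stop, then let go and handed the job in at 24.3 s. I could not confirm directly that the platen presses with more than 2 N.

**Winding:** The crank stalled at about 30 N. After I let go, it had sprung back. I then pushed the grip to the stop again with closed fingers and it stalled at about 31 N; it sprang back to the same place both times.

**Crank:** The last pictures show it low on the square and upright, resting on the collar. Its height matches a full seat to within about 1 pixel. The gripper is about 11 cm above the grip and the wrist force is near zero.

**Boards and bystanders:** After the winding and before the second push, both paint tubes were where they started and the boards looked unmoved under the platen. The detector missed the knife or tape in one starting view each. The positions it did give agree to within a few pixels, apart from an 8-pixel shift for the tape in the scene view. I did not check them again after the push, which stayed at the press.

**Uncertain:** From the camera, the spindle rests at about 21.7 rad, not the 21.99 stop, with an error of about 0.05. That is only just past first contact at 21.63. The repeated spring-back to the same point suggests the platen does bear on the boards.

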